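Bed both metal facings of a brush block in the sprung press

TASK

The wooden brush block has two freshly glued metal facings, on its front and on its foot. Slide it up square to the press and push its front facing against the sprung bar until the bar is fully home on its stop, for about a second, the block staying upright and flat on the bar; then tip the block over onto its back, away from the press, so that its foot faces the bar, and push the foot in the same way. Keep the block within the length of the bar and do not slam it in, leave the other things on the desk alone, and at the end leave the block lying there with its foot flat against the bar.

Things in the scene. Friction and masses are not known exactly. Their poses are not given: they have to be found in the camera images.
- block: loose wooden brush block, 150 to 290 g, 36 (x) by 90 (y) by 70 mm (z), starts standing on its foot before the press. Origin at the centre of its foot (underside), z towards its top, x towards its front. A 3 mm aluminium plate (included) covers the front (+x, at the start roughly towards the press), another the foot; the back (-x) is bare wood, the top has two rows of dark holes.
- block_front (a point): the centre of the block's front facing, 18 mm ahead of and 35 mm above the block's origin (block's own axes)
- block_top (a point): the centre of the block's top, 70 mm above its origin. Pulled backwards (away from the press) by the upper part of its front, the block tips over its back edge rather than sliding, and falls over by itself once leaned some 30 degrees.
- press: bedding press, fixed to the desk: aluminium housing 200 mm long (y), 45 mm high at most, with a sprung steel bar along its front. Origin on the desk right below the middle of the bar's front face at rest; +x points into the press (the direction to push), z up. The bar's face (x = 0) stands ahead of all else by 10 mm; the housing reaches back to x = 86 mm.
- press_bar: steel bar of the press: a plain face 160 mm long (along y), from 4.5 to 42.5 mm above the desk, 12 mm thick. Origin as the press at rest; slides along the press's +x against springs: starts to give at 1 N, then 0.8 N per mm, up to its hard stop at 7 mm (6.6 N; with the block rubbing on the desk the hand feels 8 to 12 N there, and a clear rise beyond), and returns by itself. A push above the bar (or by a gripper body higher up) leans the block: push low, tool tilted back.
- glue_jar: bystander: a closed amber glass jar, 54 mm across, 62 mm high, origin under its middle, to the left (+y) of the press
- scissors: bystander: scissors with black handles lying flat, about 145 mm long along their x and 60 mm wide, 10 mm high, to the right (-y) of the work
- card_stack: bystander: a small stack of cards 85 x 55 x 15 mm, origin under its middle, to the right (-y) beside the press

How it is judged:
On the way, in this order (a step that is already met when the one before it is completed fails the run):
1. the block stands upright, its front facing flat (within 4 degrees) on the bar and within the bar's length, and holds the bar pushed home (over 5.5 of its 7 mm) for 0.5 s (angle between block's own z axis and vertical below 0.08 rad and y of block in the frame of press between -0.037 and 0.037 m and angle between the x axis of block and the x axis of press, either way round below 0.07 rad and x of block_front in the frame of press above -0.003 m and contact force between block and press_bar above 3 N and x of press_bar in the frame of press above 0.0055 m), for 0.5 s.
2. the block lies on its back, front facing up, its foot towards the bar (angle between block's own z axis and vertical above 1.5 rad and height (world z) of block_front between 0.032 and 0.042 m and x of block_top in the frame of press below -0.06 m and linear speed of block below 0.03 m/s), for 0.1 s.
3. lying so, its foot is flat (within 4 degrees) on the bar and within the bar's length, and holds the bar pushed home (over 5.5 of its 7 mm) for 0.5 s (angle between the z axis of block and the x axis of press, either way round below 0.07 rad and height (world z) of block_front between 0.032 and 0.042 m and y of block in the frame of press between -0.037 and 0.037 m and x of block in the frame of press above -0.003 m and contact force between block and press_bar above 3 N and x of press_bar in the frame of press above 0.0055 m), for 0.5 s.
At the end, for the whole second after the job is handed in: the block lies at rest on its back (front facing up), its foot within 6 mm of the bar's resting face and within 4 degrees of square to it, its middle no more than 37 mm sideways from the bar's middle (angle between the z axis of block and the x axis of press, either way round below 0.07 rad and height (world z) of block_front between 0.032 and 0.042 m and y of block in the frame of press between -0.037 and 0.037 m and x of block in the frame of press between -0.006 and 0.007 m and linear speed of block below 0.02 m/s and angular speed of block below 0.1 rad/s); the robot touches nothing.
It fails at once if the block is slammed into the bar (over 40 N) (contact force between block and press_bar above 40 N).
It fails at once if the jar, scissors or cards are moved more than 15 mm (distance of any of glue_jar, scissors, card_stack from where it was at the start of the episode above 0.015 m).
It also fails if it takes over 70 s, if anything falls off the work surface, if the arm or the gripper's body presses on something with over 40 N, if the wrist force passes 120 N, or if a joint passes its speed limit or range.

ROBOT

A 6-joint arm with a two-finger parallel gripper is mounted at the origin on the work surface. World frame = base frame: x ahead of the robot, y to its left, z up, the work surface at z = 0. Lengths are in m, angles in rad, forces in N, time in s.
With the tool pointing down it reaches from about 0.3 to 0.775 m from the base axis. Payload 14.6 kg.
Tool frame: the origin (TCP) lies at the very end of the fingers, on their centre line; the grasp point (between the pads) lies tcp_to_grasp behind it (tcp_to_grasp is the distance from the TCP to the grasp point, in m); z points along the fingers, y is the direction in which the jaws open and shut (so a half turn about z gives the same grasp; the last joint's range is limited). The gripper opens to 94 mm and grips with 3 to 60 N. Pads are 16 mm wide; open, the fingers measure 119 mm over their backs; the gripper's body (75 mm by 177 mm) begins 78 mm behind the grasp point.
Start: joints at [1.247, 0.3, 1.521, -0, 1.321, -0.067], TCP at [0.14, 0.532, 0.205] pointing down, gripper open.
Joint ranges: [-3.03, 3.03], [-0.79, 2.21], [0.23, 2.52], [-1.04, 4.18], [0, 3.07], [-2.55, 2.55]. Speed limits (rad/s): [2.22, 2.22, 2.57, 3.14, 3.14, 3.14].

INTERFACE

Orientations are given as a unit quaternion [x, y, z, w].
In Python, from workcell import * gives the robot as it stands.
- The arm moves only by the tool arm_command, never from a script. Its argument "commands" is text: rows parted by semicolons, each of 7 numbers parted by spaces: the shift along the tool's x, y, z in m, then the turn, a rotation vector about the tool's x, y, z in rad, then the gripper's target within -1 to 1 (shut at 1, half-way at 0, fully open at -1). In form: tx ty tz wx wy wz fingers; .... A call has exactly 5 rows; each row shifts and turns the commanded pose from where the row before left it, along the tool's axes as they then stand; what a row does not reach is not made up. A row lasts 1/8 s, in which the tool goes at most 62.5 mm and 10.7 degrees, less where a joint would pass 70% of its speed; a pose out of reach is approached as far as the arm can. A call is refused whole if a number of a shift passes 0.0625 or a number of a turn 0.188, either way. A call with a gripper value outside its range is refused whole. The fingers move at their own pace and stop on an object; "squeeze" is the grip in N (left out, the last holds). Time passes only in rows, so rows that do not move let the fingers close, or fill a call up. It gives the time, the measured TCP pose, the force and the opening at its end, in the units of the state.
- get_obs(): the state, without advancing time (a new reading comes with each control period).
- grab_frame(name): name is "scene" or "top"; returns a dict with "img" (420x560x3 uint8, red, green, blue), "K" (3x3 intrinsics, pixels), "k1" (the pictures are not rectified: a ray, as slopes to the right and down, at radius r is drawn at 1 + k1 r^2 times it, then the intrinsics apply), "rvec" (rotation vector, rad) and "tvec" (3), from world to camera coordinates, as OpenCV has them. Camera axes: x right, y down, z forward; pixel columns grow to the right and rows downward; lengths in m; the calibration is good to about 2 mm. A picture is of the moment at which its call begins. There is no depth.
- finish_job(): hands the job in, once; it reports no verdict.
The state is a dict: "clock": time; "joint_pos": joint angles; "qd": joint speeds; "joint_torque": joint torques, N m; "eef_pos": TCP position; "orientation": TCP orientation; "ft_force": force on the tool from outside, world axes, zero at the start; "ft_torque": the same for the moment, N m; "finger_gap": opening from 0.0 (shut) to 1.0 (fully open).
Only numpy, scipy, OpenCV 4.12 (cv2) and the standard library are available. Lean on these libraries where they do the work, as an engineer would, in place of code of your own. Each camera call takes 0.05 s, during which the arm holds its last target.

## Working session

There is one attempt and no reset: what is moved stays moved. The work goes in short steps, Python scripts to look and compute and a tool call to move; the robot and the scene stay as the last step left them, time stands still between calls to the robot, and variables do not carry over. Pictures are saved under pics/ and viewed, and the job is handed in when it is done.

Besides the shell and the picture viewer there is one more tool, called after "Emit:" by a JSON object that holds its "fn" and its "kwargs", one argument or row to a line. arm_command: Moves the arm, as the interface text tells. Its arguments: {"type":"object","properties":{"commands":{"type":"string"},"squeeze":{"type":"number"}},"required":["commands"]}

```bash
ls; mkdir -p pics; python3 - <<'E'
from workcell import *
import cv2
o=get_obs()
for k,v in o.items(): print(k,v)
for n in ["scene","top"]:
    f=grab_frame(n); cv2.imwrite(f"pics/{n}0.png",f["img"][:,:,::-1]); print(n,f["K"],f["k1"],f["rvec"],f["tvec"])
E
```

```text
pics
clock 0.0
joint_pos [ 1.24742741e+00  3.00470411e-01  1.52159188e+00 -4.67975658e-05
  1.32069267e+00 -6.65679420e-02]
qd [-8.59298247e-04 -6.71728374e-04  3.03294791e-04  6.72022106e-04
  3.93398280e-05  9.43928398e-05]
joint_torque [-2.15111027e-04 -5.31792355e+01 -3.52745819e+01  7.08236522e-02
  2.41910439e-02 -8.67050039e-05]
eef_pos [0.13960605 0.53171141 0.20488214]
orientation [ 1.28042184e-01  9.91768552e-01 -5.74537543e-04 -9.03527960e-05]
ft_force [-0.7438721  -0.93590675  0.39332856]
ft_torque [-0.03250302 -0.02037108 -0.03075096]
finger_gap 1.0017934636954304
scene [[481.72767514   0.         287.54473233]
 [  0.         481.72767514 207.38044382]
 [  0.           0.           1.        ]] 0.04242278963671019 [ 0.74787756  2.7642983  -0.86163453] [ 0.51448646 -0.21642658  1.07377046]
top [[407.03516993   0.         279.67156152]
 [  0.         407.03516993 205.32305734]
 [  0.           0.           1.        ]] 0.010754394407538795 [ 2.20350933 -2.18733609  0.05134149] [0.00569842 0.59930081 0.76854798]
```

View pics/scene0.png

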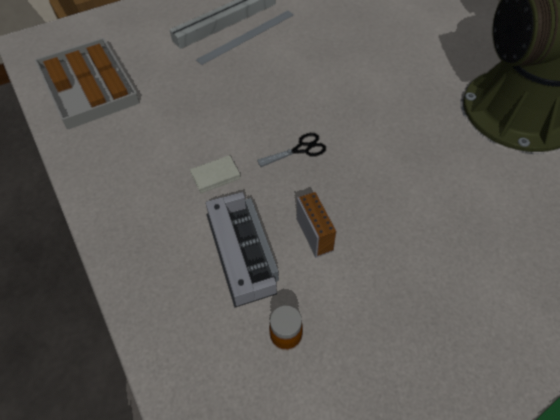

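View pics/top0.png

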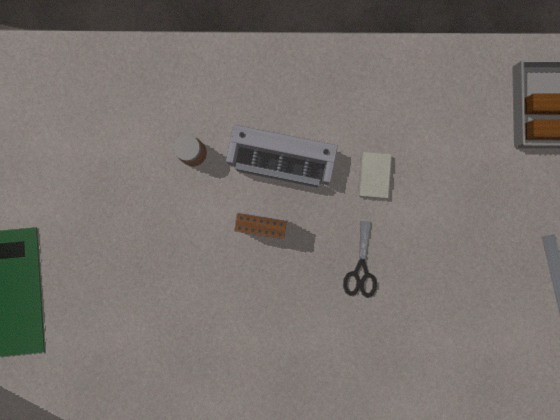

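The top view shows the press near (282,157), the block at (261,226), the jar at (191,151), the cards at (376,175) and the scissors at (361,262). I'll zoom in to measure them.

```bash
cat > h.py <<'E'
from workcell import *
import numpy as np, cv2
from scipy.spatial.transform import Rotation as R
def pix2w(f,uv,z):
    D=np.array([f["k1"],0,0,0,0.]); 
    p=cv2.undistortPoints(np.array(uv,float).reshape(-1,1,2),f["K"],D).reshape(-1,2)
    Rm=cv2.Rodrigues(np.array(f["rvec"],float))[0]; t=np.array(f["tvec"],float)
    c=-Rm.T@t; d=np.c_[p,np.ones(len(p))]@Rm
    z=np.broadcast_to(z,len(p))
    return c+d*((z-c[2])/d[:,2])[:,None]
def w2pix(f,P):
    return cv2.projectPoints(np.array(P,float).reshape(-1,1,3),np.array(f["rvec"],float),np.array(f["tvec"],float),f["K"],np.array([f["k1"],0,0,0,0.]))[0].reshape(-1,2)
def crop(f,name,x0,y0,w,h,s):
    im=f["img"][y0:y0+h,x0:x0+w,::-1]
    cv2.imwrite(name,cv2.resize(im,None,fx=s,fy=s,interpolation=cv2.INTER_CUBIC))
E
python3 - <<'E'
from h import *
f=grab_frame("top"); crop(f,"pics/t1.png",170,110,200,150,4)
f=grab_frame("scene"); crop(f,"pics/s1.png",190,170,170,135,4)
E
```

```text
(no output)
```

View pics/t1.png

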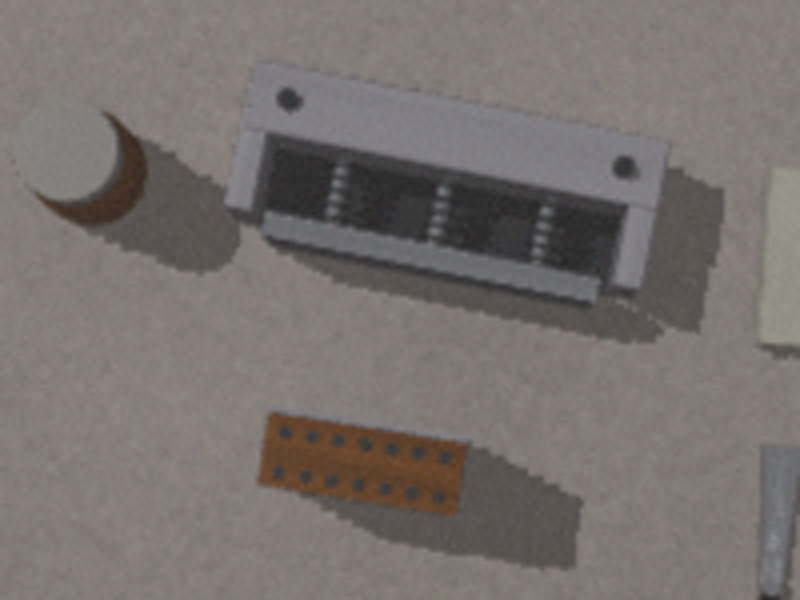

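View pics/s1.png

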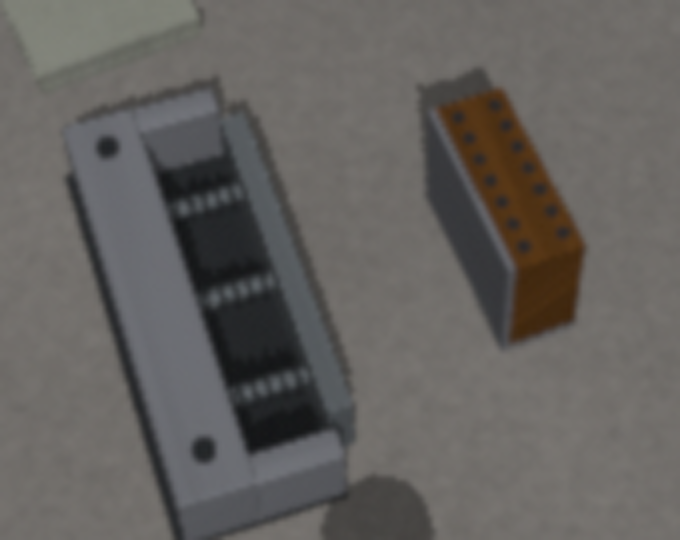

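The block's top corners in the top crop are (270,412), (469,443), (458,516) and (259,485). The bar's front top edge runs from (263,239) to (595,303). Next I'll turn these into world positions.

```bash
python3 - <<'E'
from h import *
np.set_printoptions(precision=4,suppress=True)
f=grab_frame("top"); g=grab_frame("scene")
T=lambda a:(np.array(a,float)+.5)/4-.5+[170,110]
S=lambda a:(np.array(a,float)+.5)/4-.5+[190,170]
b=pix2w(f,T([[270,412],[469,443],[458,516],[259,485]]),.07)
print("block top",b,b.mean(0))
for i in range(4): print(np.linalg.norm(b[i]-b[(i+1)%4]))
d=b[0]-b[1]+b[3]-b[2]; print("yaw",np.degrees(np.arctan2(-d[0],d[1])))
s=pix2w(g,S([[437,105],[505,90],[585,247],[515,268]]),.07); print("scene block",s,s.mean(0))
s=pix2w(g,S([[507,348],[575,322],[427,198]]),.0); print("scene block foot",s)
p=pix2w(f,T([[263,239],[595,303],[601,278],[267,213]]),.0425); print("bar",p, (p[0]+p[1])/2,np.linalg.norm(p[0]-p[1]))
d=p[0]-p[1]+p[3]-p[2]; print("yaw",np.degrees(np.arctan2(-d[0],d[1])))
p=pix2w(f,T([[255,62],[669,143],[632,293],[226,208]]),.045); print("housing",p,np.linalg.norm(p[0]-p[1]))
d=p[0]-p[1]; print("yaw",np.degrees(np.arctan2(-d[0],d[1])))
p=pix2w(g,S([[243,105],[355,408]]),.0425); print("scene bar",p,np.linalg.norm(p[0]-p[1]))
print("jar",pix2w(f,[[170+67/4,110+150/4]],.062))
print("cards",pix2w(f,[[361.,152],[391,152],[391,198],[360,197]],.015))
print("scis",pix2w(f,[[361.,222],[370,222],[376,290],[345,290]],.01))
E
```

```text
block top [[ 0.5829  0.0859  0.07  ]
 [ 0.5697 -0.0031  0.07  ]
 [ 0.5372  0.0016  0.07  ]
 [ 0.5503  0.0904  0.07  ]] [0.56   0.0437 0.07  ]
0.08995924010776954
0.03285364406371163
0.08975791822142863
0.03289096047565017
yaw -8.4170073191363
scene block [[ 0.5703 -0.0024  0.07  ]
 [ 0.5398  0.0058  0.07  ]
 [ 0.5545  0.0926  0.07  ]
 [ 0.5855  0.0865  0.07  ]] [0.5625 0.0456 0.07  ]
scene block foot [[ 0.5855  0.0861  0.    ]
 [ 0.5518  0.0903  0.    ]
 [ 0.5753 -0.0012  0.    ]]
bar [[ 0.6644  0.0931  0.0425]
 [ 0.6355 -0.0617  0.0425]
 [ 0.6472 -0.0644  0.0425]
 [ 0.6766  0.0914  0.0425]] [0.65   0.0157 0.0425] 0.15743538459801906
yaw -10.602738145428372
housing [[ 0.7471  0.0976  0.045 ]
 [ 0.7103 -0.0956  0.045 ]
 [ 0.6401 -0.0786  0.045 ]
 [ 0.6784  0.1102  0.045 ]] 0.19670613086347966
yaw -10.774081634579447
scene bar [[ 0.637  -0.0646  0.0425]
 [ 0.6692  0.0969  0.0425]] 0.16468784036013162
jar [[0.7011 0.1799 0.062 ]]
cards [[ 0.7036 -0.1464  0.015 ]
 [ 0.704  -0.2043  0.015 ]
 [ 0.6149 -0.2038  0.015 ]
 [ 0.6164 -0.1443  0.015 ]]
scis [[ 0.5684 -0.1471  0.01  ]
 [ 0.5685 -0.1645  0.01  ]
 [ 0.4386 -0.1754  0.01  ]
 [ 0.4381 -0.1161  0.01  ]]
```

```bash
cat >> h.py <<'E'
np.set_printoptions(precision=4,suppress=True)
YAW=np.radians(-10.7); PO=np.array([0.651,0.016,0.]); RP=R.from_euler('z',YAW)
def p2w(x,y,z): return PO+RP.apply([x,y,z])
def w2p(p): return RP.inv().apply(np.array(p)-PO)
def Rt(tilt):  # tool x=-press x, y=press y, z down, tilted back by tilt deg
    return RP*R.from_matrix(np.array([[-1,0,0],[0,1,0],[0,0,-1.]]))*R.from_rotvec([0,-np.radians(tilt),0])
def plan(x,y,z,tilt,show=True):
    o=get_obs(); c=R.from_quat(o["orientation"]); t=p2w(x,y,z)
    q=Rt(tilt); d=c.inv().apply(t-o["eef_pos"]); rv=(c.inv()*q).as_rotvec()
    print("clk",round(o["clock"],2),"tcp press",w2p(o["eef_pos"]),"F press",RP.inv().apply(o["ft_force"]),"gap",round(o["finger_gap"],2))
    print("shift in CURRENT tool",d,"| in FINAL tool axes",q.inv().apply(t-o["eef_pos"]),"| rot",rv)
E
python3 - <<'E'
from h import *
try: print(tcp_to_grasp)
except Exception as e: print(e)
plan(-0.165,0.011,0.20,0)
plan(-0.165,0.011,0.12,20)
E
```

```text
0.0188
clk 0.3 tcp press [-0.5982  0.412   0.2053] F press [ 0.132  -0.4707 -0.3067] gap 1.0
shift in CURRENT tool [-0.4602 -0.3697  0.0054] | in FINAL tool axes [-0.4332 -0.401   0.0053] | rot [-0.0003 -0.     -0.07  ]
clk 0.3 tcp press [-0.5982  0.412   0.2053] F press [ 0.132  -0.4707 -0.3067] gap 1.0
shift in CURRENT tool [-0.4602 -0.3697  0.0854] | in FINAL tool axes [-0.3779 -0.401   0.2283] | rot [-0.0125 -0.3489 -0.0692]
```

Emit:
{"fn": "arm_command", "kwargs": {
  "commands": "-0.045 -0.037 0 0 0 0 0; -0.045 -0.037 0 0 0 0 0; -0.045 -0.037 0 0 0 0 0; -0.045 -0.037 0 0 0 0 0; -0.045 -0.037 0 0 0 0 0",
  "squeeze": 10
}}

```text
clock: 0.92
eef_pos: [0.3111, 0.2943, 0.2057]
orientation: [0.128, 0.992, 0.0, 0.0]
ft_force: [0.8, -1.0, 1.0]
finger_gap: 0.516
```

Emit:
{"fn": "arm_command", "kwargs": {
  "commands": "-0.045 -0.037 0 0 0 0 0; -0.045 -0.037 0 0 0 0 0; -0.045 -0.037 0 0 0 0 0; -0.045 -0.037 0 0 0 0 0; 0 0 0 0 0 0 0"
}}

```text
clock: 1.55
eef_pos: [0.4481, 0.1043, 0.2052]
orientation: [0.13, 0.991, -0.0, -0.0]
ft_force: [-0.3, 0.5, 0.4]
finger_gap: 0.507
```

```bash
python3 - <<'E'
from h import *
plan(-0.165,0.011,0.12,20)
E
```

```text
clk 1.55 tcp press [-0.2158  0.0491  0.2052] F press [-0.3532  0.4117  0.3604] gap 0.51
shift in CURRENT tool [-0.0535 -0.0342  0.0852] | in FINAL tool axes [-0.0186 -0.0381  0.0974] | rot [-0.0134 -0.3492 -0.0738]
```

Emit:
{"fn": "arm_command", "kwargs": {
  "commands": "0 0 0 -0.006 -0.175 -0.037 0; 0 0 0 -0.006 -0.175 -0.037 0; -0.006 -0.0125 0.032 0 0 0 0; -0.006 -0.0125 0.032 0 0 0 0; -0.006 -0.0125 0.032 0 0 0 0"
}}

```text
clock: 2.17
eef_pos: [0.4891, 0.0615, 0.121]
orientation: [0.089, 0.981, -0.016, 0.174]
ft_force: [0.6, 0.8, -0.4]
finger_gap: 0.498
```

```bash
python3 - <<'E'
from h import *
plan(-0.140,0.011,0.015,20)
f=grab_frame("top"); crop(f,"pics/t2.png",170,110,200,150,4)
f=grab_frame("scene"); crop(f,"pics/s2.png",190,130,200,150,4)
E
```

```text
clk 2.17 tcp press [-0.1675  0.0146  0.121 ] F press [ 0.4706  0.8731 -0.4364] gap 0.5
shift in CURRENT tool [ 0.0106 -0.0037  0.109 ] | in FINAL tool axes [ 0.0104 -0.0036  0.109 ] | rot [0.0015 0.0018 0.0055]
```

View pics/s2.png

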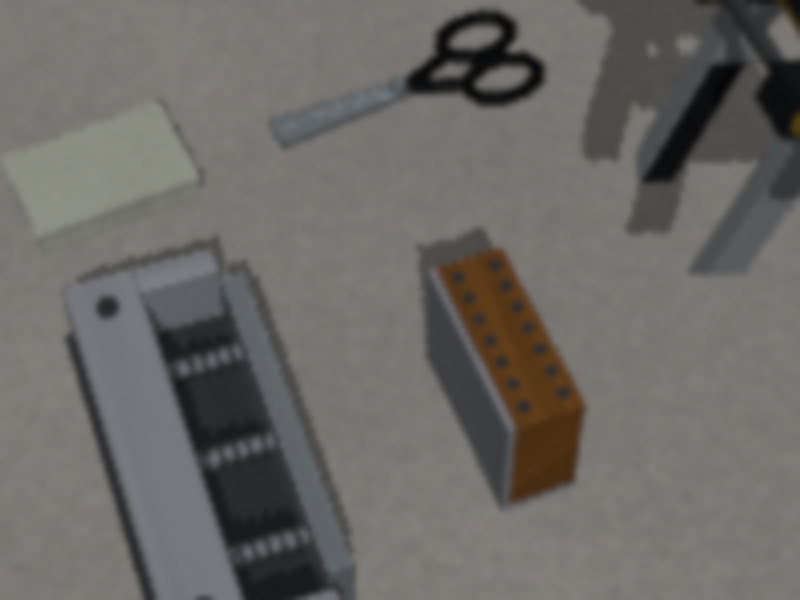

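View pics/t2.png

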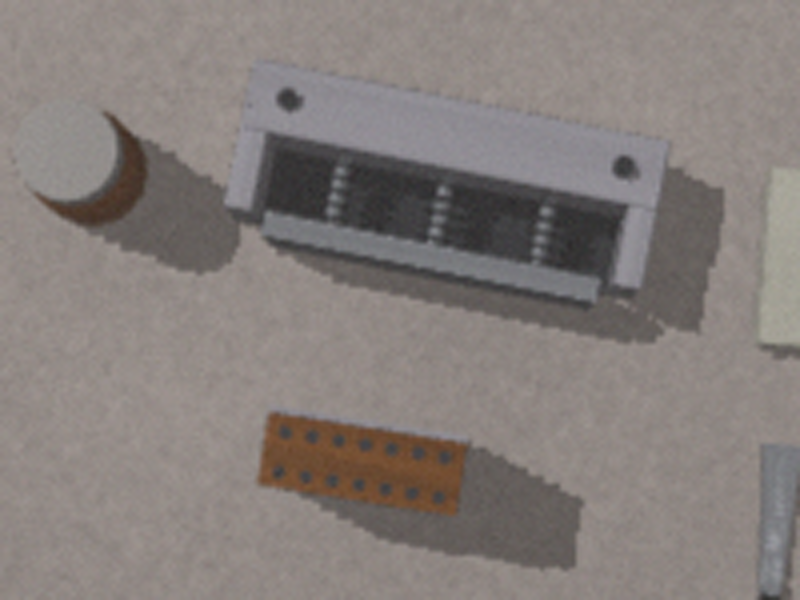

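The fingers are above and behind the block: in the scene crop their tips are at (660,180) and (715,270). Next I lower them.

Emit:
{"fn": "arm_command", "kwargs": {
  "commands": "0.002 -0.001 0.022 0.001 0.002 0.005 0; 0.002 -0.001 0.022 0 0 0 0; 0.002 -0.001 0.022 0 0 0 0; 0.002 -0.001 0.022 0 0 0 0; 0.002 0 0.020 0 0 0 0"
}}

```text
clock: 2.9
eef_pos: [0.5155, 0.053, 0.0171]
orientation: [0.092, 0.981, -0.016, 0.173]
ft_force: [0.5, 0.2, -0.1]
finger_gap: 0.498
```

```bash
python3 - <<'E'
from h import *
plan(-0.140,0.011,0.015,20)
plan(-0.120,0.011,0.015,20)
f=grab_frame("top"); crop(f,"pics/t3.png",170,110,200,150,4)
f=grab_frame("scene"); crop(f,"pics/s3.png",190,130,200,150,4)
E
```

```text
clk 2.9 tcp press [-0.1401  0.0112  0.0171] F press [ 0.4553  0.2788 -0.072 ] gap 0.5
shift in CURRENT tool [ 0.0007 -0.0002  0.002 ] | in FINAL tool axes [ 0.0007 -0.0002  0.002 ] | rot [ 0.0002 -0.0001  0.0001]
clk 2.9 tcp press [-0.1401  0.0112  0.0171] F press [ 0.4553  0.2788 -0.072 ] gap 0.5
shift in CURRENT tool [-0.0181 -0.0002  0.0088] | in FINAL tool axes [-0.0181 -0.0002  0.0088] | rot [ 0.0002 -0.0001  0.0001]
```

View pics/s3.png

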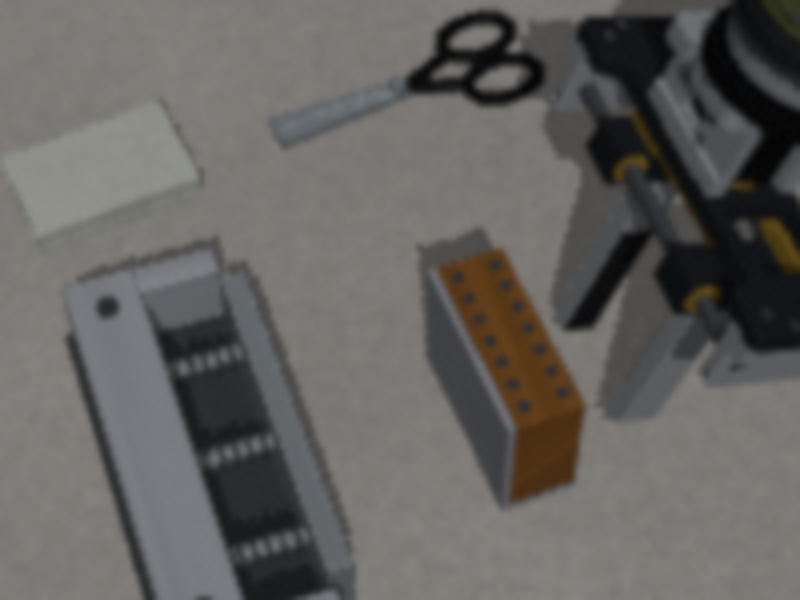

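View pics/t3.png

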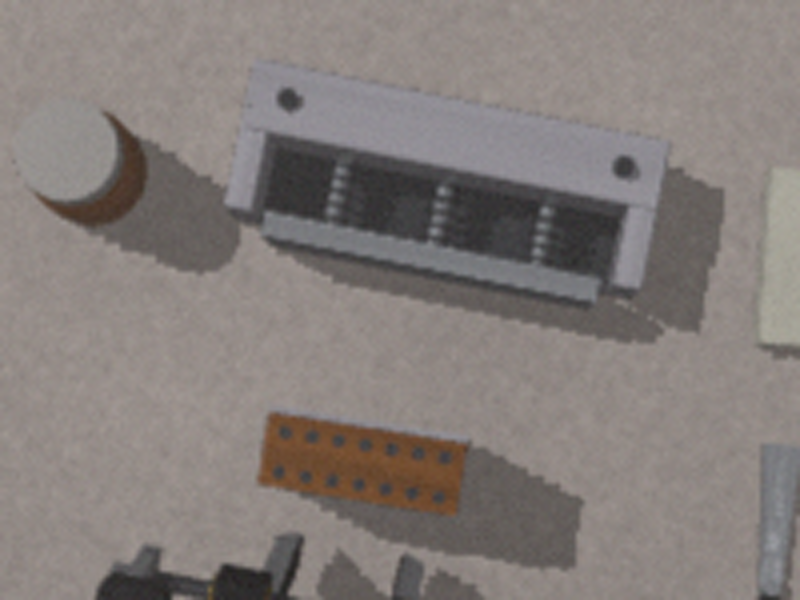

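Emit:
{"fn": "arm_command", "kwargs": {
  "commands": "-0.004 0 0.004 0 0 0 0; -0.004 0 0.002 0 0 0 0; -0.004 0 0.0014 0 0 0 0; -0.003 0 0.001 0 0 0 0; -0.003 0 0.001 0 0 0 0"
}}

```text
clock: 3.62
eef_pos: [0.5353, 0.0481, 0.014]
orientation: [0.092, 0.981, -0.016, 0.172]
ft_force: [0.3, -0.5, 0.2]
finger_gap: 0.497
```

Emit:
{"fn": "arm_command", "kwargs": {
  "commands": "-0.002 0 0.0007 0 0 0 0; -0.002 0 0.0007 0 0 0 0; -0.002 0 0.0007 0 0 0 0; -0.002 0 0.0007 0 0 0 0; -0.002 0 0.0007 0 0 0 0"
}}

```text
clock: 4.25
eef_pos: [0.5456, 0.0462, 0.0139]
orientation: [0.092, 0.981, -0.016, 0.172]
ft_force: [-1.9, 0.5, -0.3]
finger_gap: 0.498
```

```bash
python3 - <<'E'
from h import *
plan(-0.05,0.011,0.014,20)
f=grab_frame("top"); crop(f,"pics/t4.png",170,110,200,150,4)
E
```

```text
clk 4.25 tcp press [-0.1092  0.0101  0.0139] F press [-1.927   0.1415 -0.2937] gap 0.5
shift in CURRENT tool [-0.0557  0.001   0.0201] | in FINAL tool axes [-0.0557  0.0009  0.0202] | rot [-0.0005 -0.0011 -0.0004]
```

View pics/t4.png

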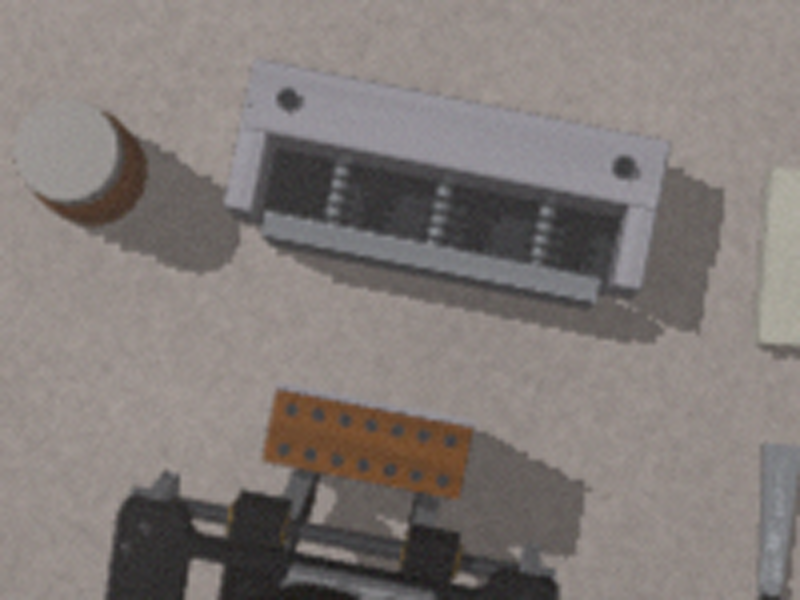

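The block has squared up to the fingers: its top front edge now runs (277,390)–(473,427), parallel to the bar. I'll advance further.

Emit:
{"fn": "arm_command", "kwargs": {
  "commands": "-0.003 0 0.0011 0 0 0 0; -0.003 0 0.0011 0 0 0 0; -0.003 0 0.0011 0 0 0 0; -0.003 0 0.0011 0 0 0 0; -0.003 0 0.0011 0 0 0 0"
}}

```text
clock: 4.92
eef_pos: [0.5614, 0.0432, 0.0139]
orientation: [0.092, 0.981, -0.016, 0.172]
ft_force: [-1.4, 0.6, -0.8]
finger_gap: 0.497
```

Emit:
{"fn": "arm_command", "kwargs": {
  "commands": "-0.003 0 0.0011 0 0 0 0; -0.003 0 0.0011 0 0 0 0; -0.003 0 0.0011 0 0 0 0; -0.003 0 0.0011 0 0 0 0; -0.003 0 0.0011 0 0 0 0"
}}

```text
clock: 5.55
eef_pos: [0.5771, 0.0402, 0.0139]
orientation: [0.092, 0.981, -0.016, 0.172]
ft_force: [-2.5, -0.1, 0.3]
finger_gap: 0.501
```

Emit:
{"fn": "arm_command", "kwargs": {
  "commands": "-0.003 0 0.0011 0 0 0 0; -0.003 0 0.0011 0 0 0 0; -0.003 0 0.0011 0 0 0 0; -0.003 0 0.0011 0 0 0 0; -0.003 0 0.0011 0 0 0 0"
}}

```text
clock: 6.18
eef_pos: [0.5928, 0.0373, 0.0139]
orientation: [0.092, 0.981, -0.016, 0.172]
ft_force: [-2.4, 1.1, 0.9]
finger_gap: 0.499
```

```bash
python3 - <<'E'
from h import *
plan(-0.0435,0.011,0.014,20)
f=grab_frame("top"); crop(f,"pics/t5.png",170,110,200,150,4)
f=grab_frame("scene"); crop(f,"pics/s5.png",190,130,200,150,4)
E
```

```text
clk 6.17 tcp press [-0.0611  0.0101  0.0139] F press [-2.5458  0.5986  0.9172] gap 0.5
shift in CURRENT tool [-0.0166  0.0009  0.0059] | in FINAL tool axes [-0.0166  0.0009  0.0059] | rot [-0.0004 -0.0009 -0.0004]
```

View pics/t5.png

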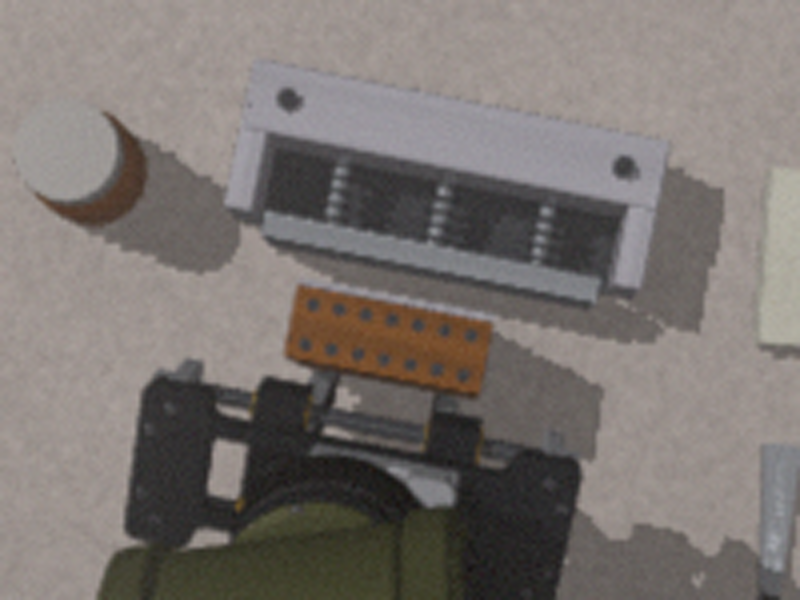

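View pics/s5.png

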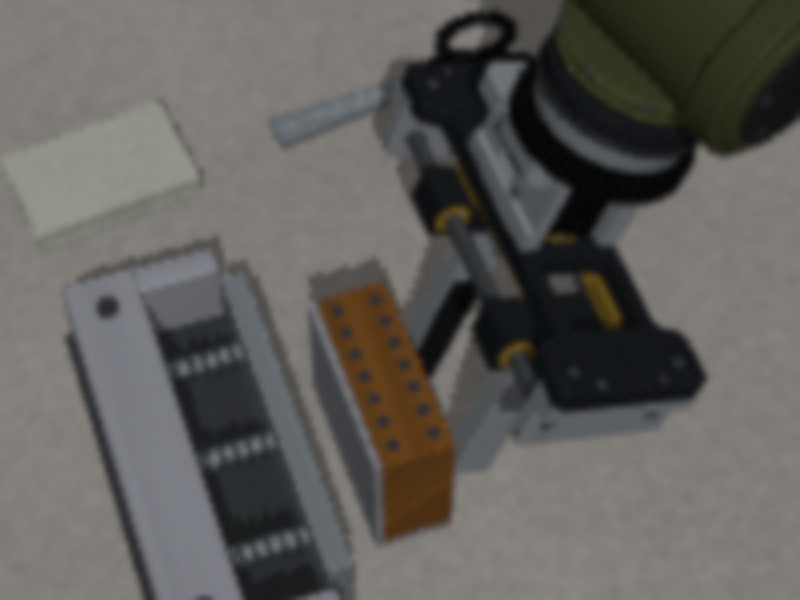

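The block stands square about 18 mm short of the bar. In the top crop its front edge runs (300,285)–(492,322), against the bar edge at (263,239)–(595,303). From here I'll advance slowly.

Emit:
{"fn": "arm_command", "kwargs": {
  "commands": "-0.0025 0 0.0009 0 0 0 0; -0.0025 0 0.0009 0 0 0 0; -0.0025 0 0.0009 0 0 0 0; -0.002 0 0.0007 0 0 0 0; -0.002 0 0.0007 0 0 0 0"
}}

```text
clock: 6.9
eef_pos: [0.6047, 0.035, 0.0139]
orientation: [0.092, 0.981, -0.016, 0.172]
ft_force: [-2.2, 0.2, -0.6]
finger_gap: 0.496
```

Emit:
{"fn": "arm_command", "kwargs": {
  "commands": "-0.001 0 0.0004 0 0 0 0; -0.001 0 0.0004 0 0 0 0; -0.001 0 0.0004 0 0 0 0; -0.001 0 0.0004 0 0 0 0; -0.001 0 0.0004 0 0 0 0"
}}

```text
clock: 7.52
eef_pos: [0.6099, 0.034, 0.0138]
orientation: [0.092, 0.981, -0.016, 0.172]
ft_force: [-4.1, 0.0, 1.1]
finger_gap: 0.498
```

```bash
python3 - <<'E'
from h import *
plan(-0.0365,0.011,0.014,20)
f=grab_frame("top"); crop(f,"pics/t6.png",170,110,200,150,4)
E
```

```text
clk 7.53 tcp press [-0.0437  0.0101  0.0138] F press [-4.0148 -0.7539  1.0738] gap 0.5
shift in CURRENT tool [-0.0069  0.0009  0.0022] | in FINAL tool axes [-0.0069  0.0009  0.0023] | rot [-0.0004 -0.0009 -0.0004]
```

View pics/t6.png

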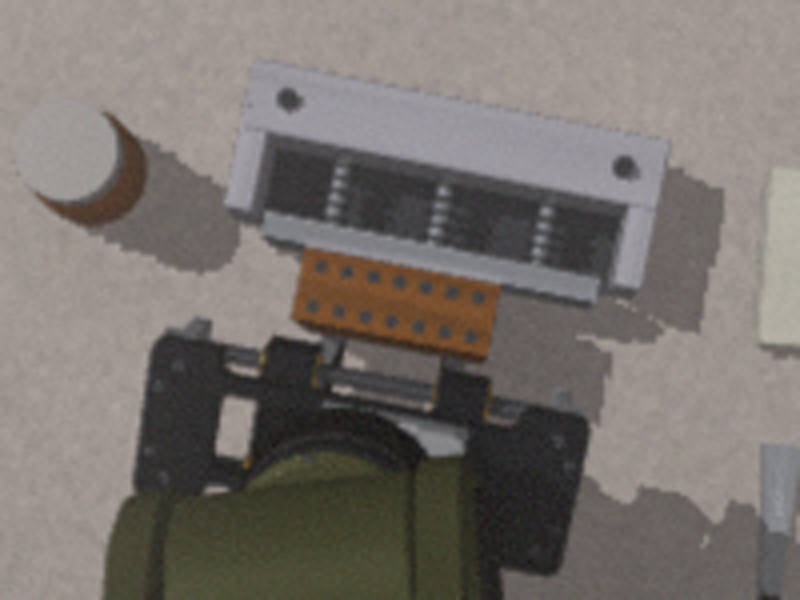

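The block is flat on the bar and the force is just starting to rise (4 N). I'll push on at 1 mm per row.

Emit:
{"fn": "arm_command", "kwargs": {
  "commands": "-0.001 0 0.0004 0 0 0 0; -0.001 0 0.0004 0 0 0 0; -0.001 0 0.0004 0 0 0 0; -0.001 0 0.0004 0 0 0 0; -0.001 0 0.0004 0 0 0 0"
}}

```text
clock: 8.2
eef_pos: [0.6147, 0.0332, 0.0135]
orientation: [0.092, 0.981, -0.016, 0.172]
ft_force: [-10.2, 2.9, 8.0]
finger_gap: 0.498
```

Emit:
{"fn": "arm_command", "kwargs": {
  "commands": "-0.0005 0 0.0002 0 0 0 0; -0.0005 0 0.0002 0 0 0 0; -0.0005 0 0.0002 0 0 0 0; -0.0005 0 0.0002 0 0 0 0; 0 0 0 0 0 0 0"
}}

```text
clock: 8.82
eef_pos: [0.6166, 0.0329, 0.0134]
orientation: [0.092, 0.981, -0.016, 0.172]
ft_force: [-11.6, 3.5, 8.7]
finger_gap: 0.498
```

```bash
python3 - <<'E'
from h import *
plan(-0.0365,0.011,0.014,20)
f=grab_frame("top"); crop(f,"pics/t7.png",170,110,200,150,4)
f=grab_frame("scene"); crop(f,"pics/s7.png",190,150,180,140,4)
E
```

```text
clk 8.82 tcp press [-0.0369  0.0102  0.0134] F press [-12.0246   1.3021   8.7296] gap 0.5
shift in CURRENT tool [-0.0006  0.0008 -0.0004] | in FINAL tool axes [-0.0006  0.0008 -0.0004] | rot [-0.0006 -0.0025 -0.0003]
```

View pics/t7.png

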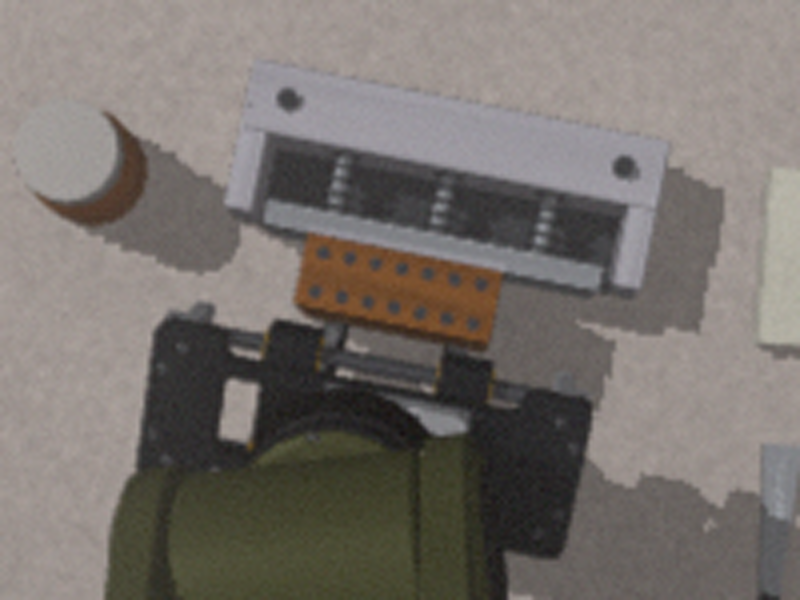

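View pics/s7.png

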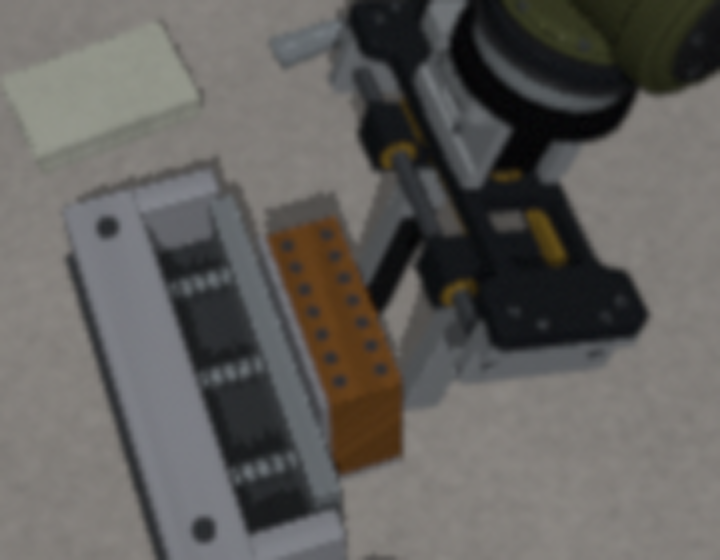

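The push reads 12 N horizontally, but there is also 8.7 N vertically from finger friction. I'll relieve that slightly upward while pushing the last part.

Emit:
{"fn": "arm_command", "kwargs": {
  "commands": "-0.0006 0 -0.0003 0 0 0 0; -0.0006 0 -0.0003 0 0 0 0; 0 0 0 0 0 0 0; 0 0 0 0 0 0 0; 0 0 0 0 0 0 0"
}}

```text
clock: 9.55
eef_pos: [0.6172, 0.0327, 0.0137]
orientation: [0.092, 0.981, -0.016, 0.171]
ft_force: [-7.3, 1.7, 1.7]
finger_gap: 0.503
```

```bash
python3 - <<'E'
from h import *
plan(-0.0365,0.011,0.014,20)
f=grab_frame("top"); crop(f,"pics/t8.png",220,150,120,60,6)
E
```

```text
clk 9.55 tcp press [-0.0363  0.0101  0.0137] F press [-7.5209  0.3264  1.6712] gap 0.5
shift in CURRENT tool [ 0.0001  0.0009 -0.0003] | in FINAL tool axes [ 0.0001  0.0009 -0.0003] | rot [-0.0008 -0.0034 -0.0003]
```

View pics/t8.png

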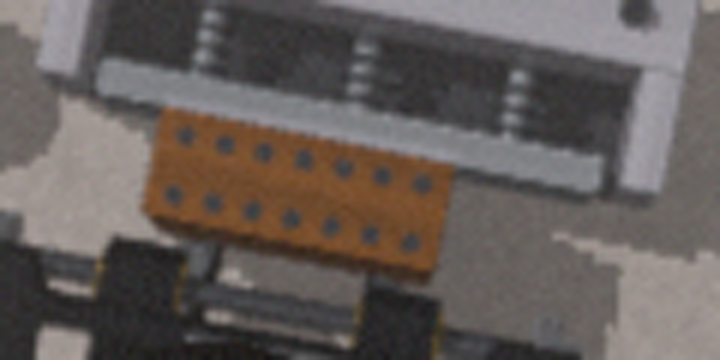

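Emit:
{"fn": "arm_command", "kwargs": {
  "commands": "-0.0005 0 0.0001 0 0 0 0; -0.0005 0 0.0001 0 0 0 0; -0.0005 0 0.0001 0 0 0 0; 0 0 0 0 0 0 0; 0 0 0 0 0 0 0"
}}

```text
clock: 10.22
eef_pos: [0.6181, 0.0325, 0.0138]
orientation: [0.092, 0.981, -0.016, 0.171]
ft_force: [-12.4, 5.2, 3.5]
finger_gap: 0.499
```

```bash
python3 - <<'E'
from h import *
plan(-0.0365,0.011,0.014,20)
f=grab_frame("top"); crop(f,"pics/t9.png",220,150,120,60,6)
E
```

```text
clk 10.22 tcp press [-0.0354  0.0101  0.0138] F press [-13.1424   2.8475   3.4554] gap 0.5
shift in CURRENT tool [ 0.001   0.0009 -0.0006] | in FINAL tool axes [ 0.001   0.0009 -0.0006] | rot [-0.001  -0.0047 -0.0003]
```

View pics/t9.png

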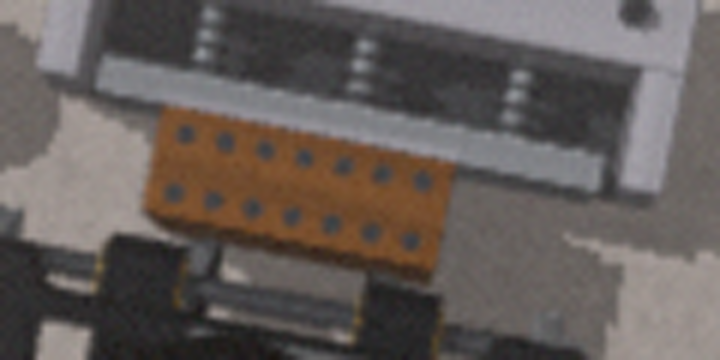

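```bash
cat >> h.py <<'E'
def block_model(xf,y,lean,yaw=0,lying=False):
    # corners of block, front-foot edge at press x=xf; lean deg + = top toward press
    c=np.array([[x,yy,z] for z in (0,.07) for x in (-.036,-.003,0) for yy in (-.045,.045)])
    q=R.from_euler('y',lean,degrees=True)
    return np.array([p2w(*(q.apply(p)+[xf,y,0])) for p in c])
E
python3 - <<'E'
from h import *
f=grab_frame("top"); g=grab_frame("scene")
print(-cv2.Rodrigues(f["rvec"])[0].T@f["tvec"])
for n,fr,(x0,y0,w,h),s in (("top",f,(220,150,120,60),6),("scene",g,(220,180,100,80),6)):
  ims=[]
  for lean in (0,5):
    im=np.ascontiguousarray(cv2.resize(fr["img"][y0:y0+h,x0:x0+w,::-1],None,fx=s,fy=s,interpolation=cv2.INTER_CUBIC))
    uv=w2pix(fr,block_model(0.007,0.0101,lean)); uv=(uv-[x0,y0]+.5)*s-.5
    P=lambda i:tuple(int(round(v)) for v in uv[i])
    for a,b in ((6,7),(8,9),(10,11),(6,10),(7,11),(0,1),(0,6),(1,7),(5,11),(1,5)): cv2.line(im,P(a),P(b),(0,255,255),1)
    b=w2pix(fr,[p2w(7e-3,-.08,.0425),p2w(7e-3,.08,.0425),p2w(0,-.08,.0425),p2w(0,.08,.0425)]); b=((b-[x0,y0]+.5)*s-.5).round().astype(int)
    cv2.line(im,tuple(map(int,b[0])),tuple(map(int,b[1])),(0,255,0),1);cv2.line(im,tuple(map(int,b[2])),tuple(map(int,b[3])),(255,0,0),1)
    ims.append(im)
  o=np.vstack(ims) if n=="top" else np.hstack(ims)
  o=cv2.resize(o,None,fx=min(1,800/o.shape[1],600/o.shape[0]),fy=min(1,800/o.shape[1],600/o.shape[0]),interpolation=cv2.INTER_AREA)
  cv2.imwrite(f"pics/ov_{n}.png",o)
E
```

```text
[0.5608 0.0082 0.797 ]
```

View pics/ov_top.png

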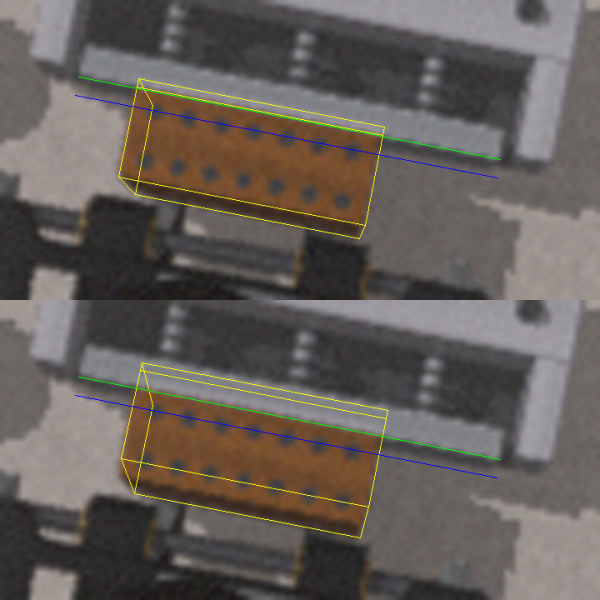

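View pics/ov_scene.png

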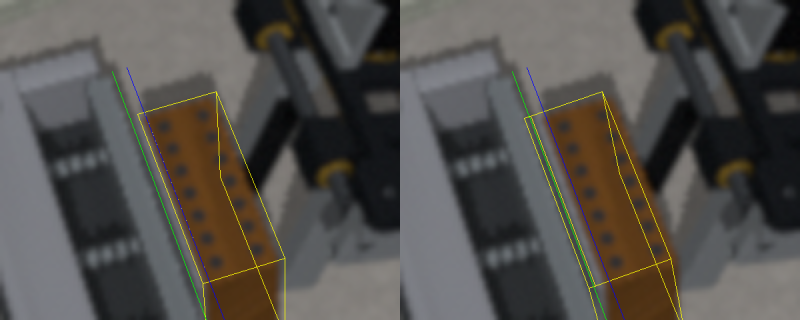

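In the overlay the upright model, with the bar at 7 mm travel, matches the image: the green line lies on the bar's front edge and the lean is about 0. I'll hold this for another 0.6 s.

Emit:
{"fn": "arm_command", "kwargs": {
  "commands": "-0.0004 0 0 0 0 0 0; 0 0 0 0 0 0 0; 0 0 0 0 0 0 0; 0 0 0 0 0 0 0; 0 0 0 0 0 0 0"
}}

```text
clock: 11.0
eef_pos: [0.6182, 0.0325, 0.0137]
orientation: [0.092, 0.981, -0.016, 0.17]
ft_force: [-14.0, 4.7, 5.3]
finger_gap: 0.5
```

```bash
python3 - <<'E'
from h import *
plan(-0.16,0.010,0.15,20)
f=grab_frame("top"); crop(f,"pics/t10.png",220,150,120,60,6)
E
```

```text
clk 11.0 tcp press [-0.0353  0.0101  0.0137] F press [-14.6267   1.998    5.3099] gap 0.5
shift in CURRENT tool [ 0.0715 -0.0003 -0.1703] | in FINAL tool axes [ 0.0706 -0.0001 -0.1707] | rot [-0.0011 -0.0055 -0.0002]
```

View pics/t10.png

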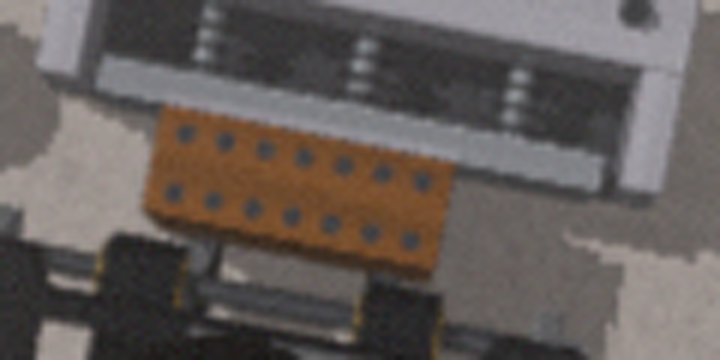

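The tip moved only 0.1 mm for 0.4 mm commanded at 14.6 N, so the bar is firmly on its stop. I'll back off gently.

Emit:
{"fn": "arm_command", "kwargs": {
  "commands": "0.001 0 -0.0004 0 0 0 0; 0.002 0 -0.0007 0 0 0 0; 0.002 0 -0.0007 0 0 0 0; 0.002 0 -0.0007 0 0 0 0; 0.002 0 -0.0007 0 0 0 0"
}}

```text
clock: 11.68
eef_pos: [0.611, 0.0338, 0.0151]
orientation: [0.092, 0.98, -0.016, 0.173]
ft_force: [0.3, -0.1, -0.9]
finger_gap: 0.499
```

Emit:
{"fn": "arm_command", "kwargs": {
  "commands": "0.003 0 -0.001 0 0 0 0; 0.006 0 -0.002 0 0 0 0; 0.01 0 -0.004 0 0 0 0; 0.014 0 -0.006 0 0 0 0; 0.014 0 -0.006 0 0 0 0"
}}

```text
clock: 12.3
eef_pos: [0.5599, 0.0435, 0.0167]
orientation: [0.092, 0.981, -0.016, 0.172]
ft_force: [0.2, 0.3, 0.5]
finger_gap: 0.498
```

```bash
python3 - <<'E'
from h import *
plan(-0.10,0.012,0.15,0)
plan(0.02,0.012,0.15,0)
f=grab_frame("top"); crop(f,"pics/t11.png",170,110,200,150,4)
f=grab_frame("scene"); crop(f,"pics/s11.png",190,150,180,140,4)
E
```

```text
clk 12.3 tcp press [-0.0947  0.0101  0.0167] F press [0.1751 0.3338 0.5402] gap 0.5
shift in CURRENT tool [-0.0405  0.0019 -0.1272] | in FINAL tool axes [ 0.0053  0.0019 -0.1333] | rot [-0.0004  0.3482 -0.0003]
clk 12.3 tcp press [-0.0947  0.0101  0.0167] F press [0.1751 0.3338 0.5402] gap 0.5
shift in CURRENT tool [-0.1533  0.0019 -0.0862] | in FINAL tool axes [-0.1147  0.0019 -0.1333] | rot [-0.0004  0.3482 -0.0003]
```

View pics/t11.png

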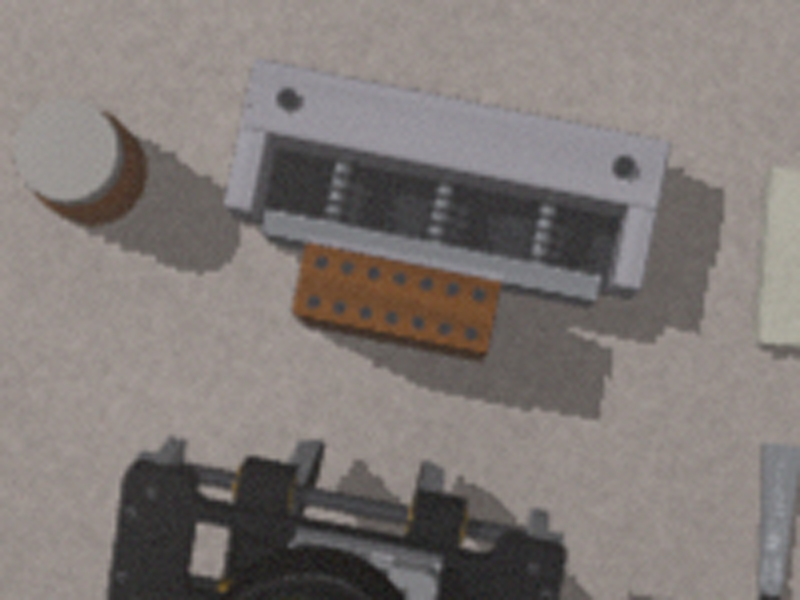

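View pics/s11.png

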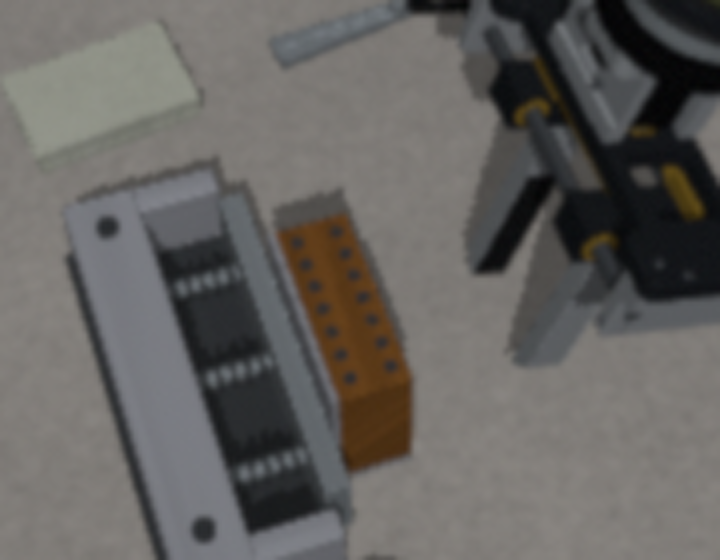

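The block stands against the bar (top crop: top face (305,245)–(500,285)). I'll lift, straighten the tool to vertical, and cross over the block to reach in front of its top.

Emit:
{"fn": "arm_command", "kwargs": {
  "commands": "-0.012 0 -0.032 0 0 0 0; -0.012 0 -0.032 0 0 0 0; -0.012 0 -0.032 0 0 0 0; -0.012 0 -0.032 0 0 0 0; 0 0 0 0 0.174 0 0"
}}

```text
clock: 13.02
eef_pos: [0.5623, 0.0436, 0.1565]
orientation: [0.093, 0.992, -0.008, 0.087]
ft_force: [-1.0, -0.5, 0.4]
finger_gap: 0.5
```

Emit:
{"fn": "arm_command", "kwargs": {
  "commands": "0 0 0 0 0.174 0 0; 0 0 0 0 0 0 0; -0.035 0 0 0 0 0 0; -0.035 0 0 0 0 0 0; 0 0 0 0 0 0 0"
}}

```text
clock: 13.65
eef_pos: [0.632, 0.0297, 0.1525]
orientation: [0.094, 0.996, -0.0, 0.001]
ft_force: [0.0, -0.4, -0.7]
finger_gap: 0.499
```

```bash
python3 - <<'E'
from h import *
plan(0.022,0.012,0.15,0)
E
```

```text
clk 13.65 tcp press [-0.0212  0.0099  0.1525] F press [ 0.095  -0.3697 -0.7192] gap 0.5
shift in CURRENT tool [-0.0432  0.0021  0.0026] | in FINAL tool axes [-0.0432  0.0021  0.0025] | rot [-0.0006  0.0023 -0.0009]
```

Emit:
{"fn": "arm_command", "kwargs": {
  "commands": "-0.015 0.001 0 0 0.002 0 0; -0.015 0.001 0 0 0 0 0; -0.014 0 0 0 0 0 0; -0.001 0 0.02 0 0 0 0; 0 0 0.025 0 0 0 0"
}}

```text
clock: 14.28
eef_pos: [0.6747, 0.0239, 0.1068]
orientation: [0.093, 0.996, -0.0, -0.001]
ft_force: [0.2, 1.2, -0.6]
finger_gap: 0.498
```

```bash
python3 - <<'E'
from h import *
plan(0.024,0.012,0.058,0)
f=grab_frame("top"); crop(f,"pics/t12.png",170,110,200,150,4)
f=grab_frame("scene"); crop(f,"pics/s12.png",190,150,180,140,4)
E
```

```text
clk 14.28 tcp press [0.0218 0.0122 0.1068] F press [ 0.0103  1.2389 -0.6411] gap 0.5
shift in CURRENT tool [-0.0022 -0.0002  0.0488] | in FINAL tool axes [-0.0022 -0.0002  0.0488] | rot [-0.0004 -0.001  -0.0003]
```

View pics/t12.png

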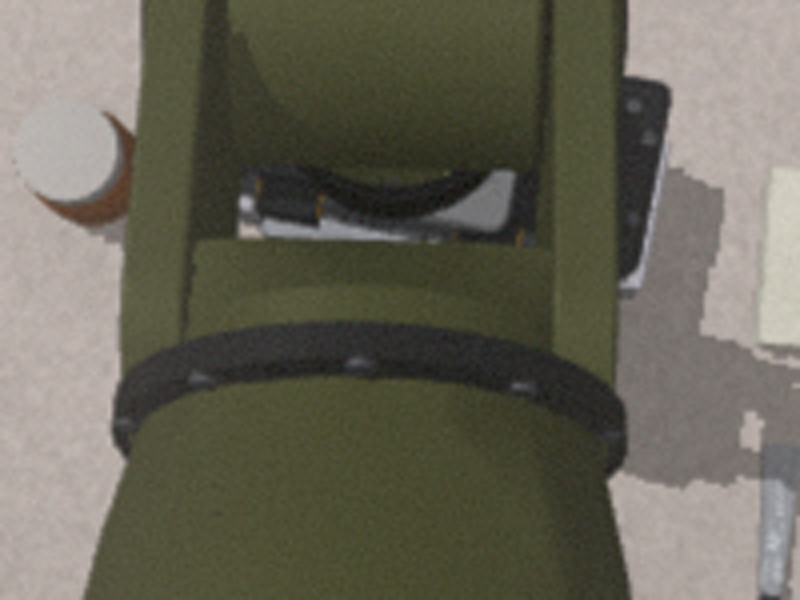

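View pics/s12.png

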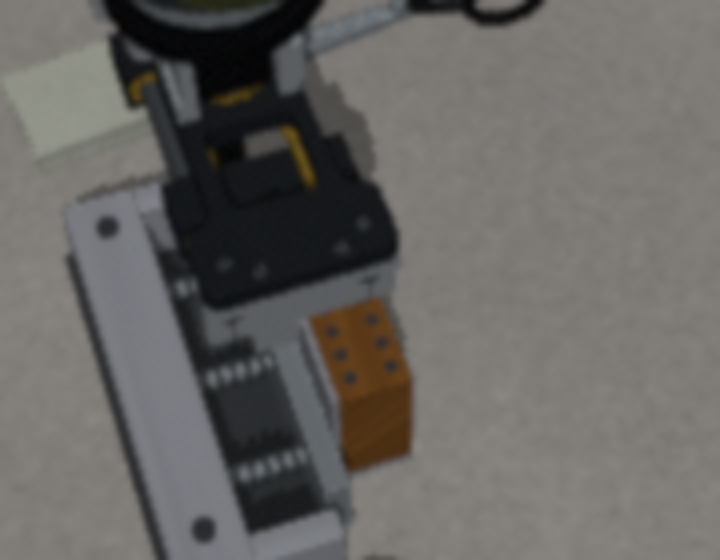

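Emit:
{"fn": "arm_command", "kwargs": {
  "commands": "-0.003 0 0.012 0 0 0 0; 0 0 0.012 0 0 0 0; 0 0 0.01 0 0 0 0; 0 0 0.008 0 0 0 0; 0 0 0.005 0 0 0 0"
}}

```text
clock: 15.0
eef_pos: [0.6783, 0.0231, 0.0607]
orientation: [0.094, 0.996, -0.0, -0.001]
ft_force: [-0.4, -0.7, -0.6]
finger_gap: 0.499
```

```bash
python3 - <<'E'
from h import *
plan(0.010,0.012,0.058,0)
f=grab_frame("scene"); crop(f,"pics/s13.png",190,150,180,140,4)
E
```

```text
clk 15.0 tcp press [0.0256 0.012  0.0607] F press [-0.2967 -0.7329 -0.6296] gap 0.5
shift in CURRENT tool [ 0.0156 -0.      0.0027] | in FINAL tool axes [ 0.0156 -0.      0.0027] | rot [-0.0003 -0.0022 -0.0006]
```

View pics/s13.png

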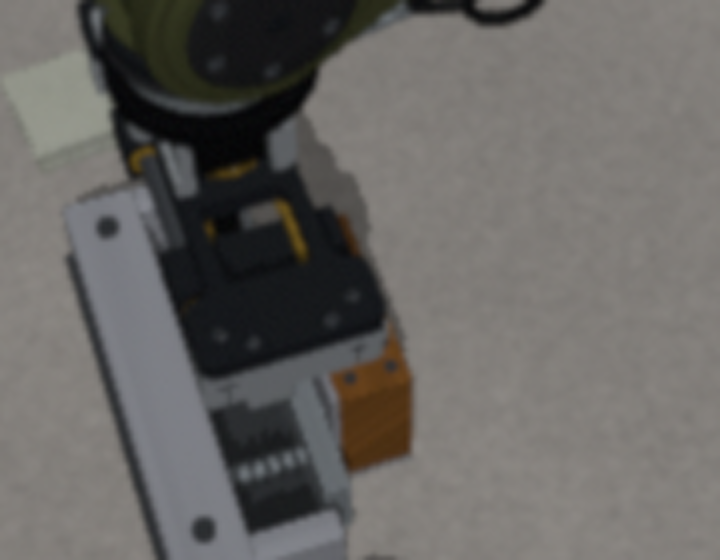

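Emit:
{"fn": "arm_command", "kwargs": {
  "commands": "0.004 0 0.001 0 0 0 0; 0.004 0 0 0 0 0 0; 0.004 0 0 0 0 0 0; 0.003 0 0 0 0 0 0; 0.003 0 0 0 0 0 0"
}}

```text
clock: 15.68
eef_pos: [0.6609, 0.0265, 0.0607]
orientation: [0.093, 0.996, -0.0, -0.0]
ft_force: [1.9, -0.4, 1.4]
finger_gap: 0.504
```

Emit:
{"fn": "arm_command", "kwargs": {
  "commands": "0.003 0 0 0 0 0 0; 0.003 0 0 0 0 0 0; 0.003 0 0 0 0 0 0; 0.003 0 0 0 0 0 0; 0.003 0 0 0 0 0 0"
}}

```text
clock: 16.3
eef_pos: [0.6457, 0.0293, 0.0602]
orientation: [0.093, 0.996, -0.0, -0.001]
ft_force: [1.1, -1.0, 1.0]
finger_gap: 0.5
```

```bash
python3 - <<'E'
from h import *
plan(-0.03,0.012,0.062,0)
f=grab_frame("scene"); crop(f,"pics/s14.png",190,150,180,140,4)
E
```

```text
clk 16.3 tcp press [-0.0076  0.0121  0.0602] F press [ 1.2421 -0.8153  1.0262] gap 0.5
shift in CURRENT tool [ 0.0224 -0.0001 -0.0017] | in FINAL tool axes [ 0.0224 -0.0001 -0.0018] | rot [-0.0003 -0.0021 -0.0005]
```

View pics/s14.png

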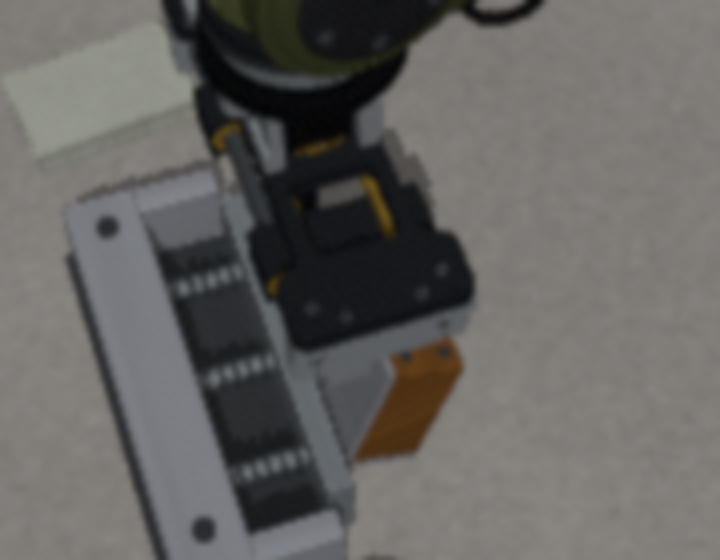

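The block is tilting back about its rear edge, leaning roughly 15°: its end face slants from (375,455) to (440,350). I'll keep pulling.

Emit:
{"fn": "arm_command", "kwargs": {
  "commands": "0.003 0 0 0 0 0 0; 0.003 0 0 0 0 0 0; 0.003 0 0 0 0 0 0; 0.003 0 0 0 0 0 0; 0.003 0 0 0 0 0 0"
}}

```text
clock: 16.98
eef_pos: [0.631, 0.0321, 0.0602]
orientation: [0.093, 0.996, -0.0, -0.001]
ft_force: [0.4, 0.4, 0.1]
finger_gap: 0.502
```

Emit:
{"fn": "arm_command", "kwargs": {
  "commands": "0.003 0 0 0 0 0 0; 0.003 0 0 0 0 0 0; 0 0 0 0 0 0 0; 0 0 0 0 0 0 0; 0 0 0 0 0 0 0"
}}

```text
clock: 17.6
eef_pos: [0.6254, 0.0331, 0.0603]
orientation: [0.094, 0.996, -0.0, -0.001]
ft_force: [-0.2, -0.0, 0.1]
finger_gap: 0.5
```

```bash
python3 - <<'E'
from h import *
plan(-0.03,0.012,0.062,0)
f=grab_frame("scene"); crop(f,"pics/s15.png",190,150,180,140,4)
E
```

```text
clk 17.6 tcp press [-0.0283  0.0121  0.0603] F press [-0.167  -0.0694  0.1294] gap 0.5
shift in CURRENT tool [ 0.0017 -0.0001 -0.0017] | in FINAL tool axes [ 0.0017 -0.0001 -0.0017] | rot [-0.0003 -0.0018 -0.0005]
```

View pics/s15.png

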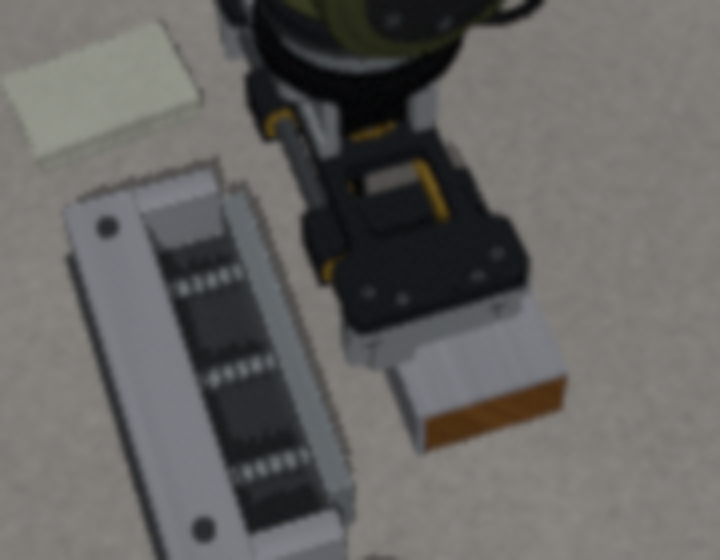

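The block has fallen onto its back: facing up, and the bare wooden end is at (495,415). I'll lift and go around behind it.

Emit:
{"fn": "arm_command", "kwargs": {
  "commands": "0 0 -0.03 0 0 0 0; 0 0 -0.04 0 0 0 0; 0.04 0 -0.01 0 0 0 0; 0.045 0 0 0 0 0 0; 0.045 0 0 0 0 0 0"
}}

```text
clock: 18.27
eef_pos: [0.4964, 0.0575, 0.1406]
orientation: [0.094, 0.996, -0.0, -0.001]
ft_force: [0.4, 1.0, 0.2]
finger_gap: 0.5
```

Emit:
{"fn": "arm_command", "kwargs": {
  "commands": "0.045 0 0 0 0 0 0; 0 0 0 0 -0.174 0 0; 0 0 0 0 -0.174 0 0; 0 0 0 0 0 0 0; 0 0 0 0 0 0 0"
}}

```text
clock: 18.9
eef_pos: [0.4541, 0.0657, 0.1412]
orientation: [0.092, 0.981, -0.016, 0.171]
ft_force: [0.5, -0.4, 0.2]
finger_gap: 0.502
```

```bash
python3 - <<'E'
from h import *
plan(-0.165,0.012,0.013,20)
f=grab_frame("top"); crop(f,"pics/t16.png",170,110,200,150,4)
f=grab_frame("scene"); crop(f,"pics/s16.png",190,150,180,140,4)
E
```

```text
clk 18.9 tcp press [-0.2027  0.0123  0.1412] F press [ 0.5628 -0.2824  0.198 ] gap 0.5
shift in CURRENT tool [ 0.0079 -0.0003  0.1334] | in FINAL tool axes [ 0.0084 -0.0003  0.1334] | rot [-0.0004 -0.0044 -0.0005]
```

View pics/t16.png

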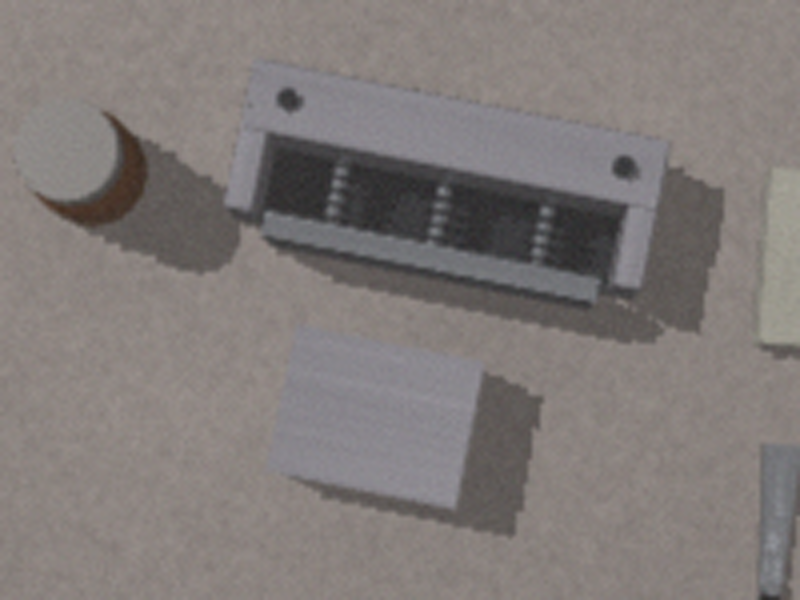

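View pics/s16.png

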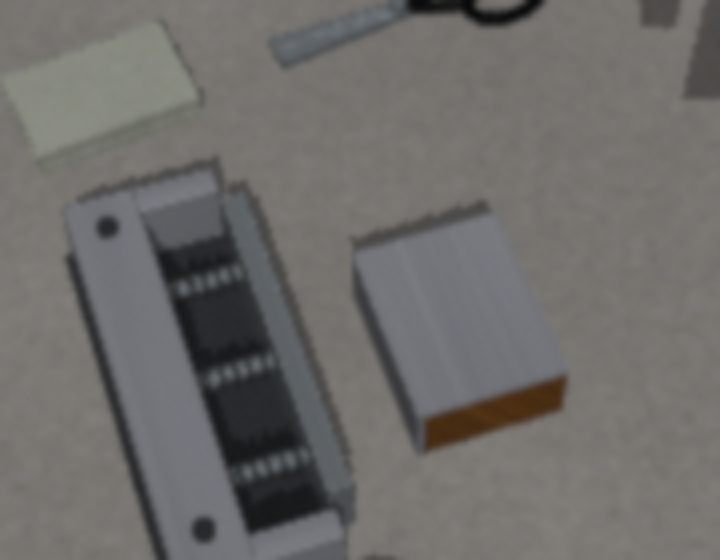

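```bash
python3 - <<'E'
from h import *
f=grab_frame("top")
T=lambda a:(np.array(a,float)+.5)/4-.5+[170,110]
b=pix2w(f,T([[298,327],[483,368],[458,510],[270,470]]),.036)
q=np.array([w2p(p) for p in b]); print(q,q.mean(0))
E
```

```text
[[-0.0379  0.0548  0.036 ]
 [-0.0401 -0.034   0.036 ]
 [-0.1074 -0.0352  0.036 ]
 [-0.1061  0.0544  0.036 ]] [-0.0729  0.01    0.036 ]
```

The lying block's foot is at −0.038, its top end at −0.108 and y is +0.010, square within about 1°. I'll descend behind it.

Emit:
{"fn": "arm_command", "kwargs": {
  "commands": "-0.001 0 0.028 0 -0.004 0 0; -0.001 0 0.028 0 0 0 0; -0.001 -0.001 0.028 0 0 0 0; -0.001 -0.001 0.028 0 0 0 0; -0.001 0 0.026 0 0 0 0"
}}

```text
clock: 19.68
eef_pos: [0.5049, 0.0536, 0.0114]
orientation: [0.092, 0.98, -0.017, 0.173]
ft_force: [0.4, -0.8, 0.7]
finger_gap: 0.502
```

```bash
python3 - <<'E'
from h import *
plan(-0.118,0.010,0.012,20)
E
```

```text
clk 19.68 tcp press [-0.1506  0.0098  0.0114] F press [ 0.5804 -0.7138  0.7312] gap 0.5
shift in CURRENT tool [-0.0308  0.0002  0.0106] | in FINAL tool axes [-0.0308  0.0002  0.0106] | rot [-0.001  -0.0003 -0.001 ]
```

Emit:
{"fn": "arm_command", "kwargs": {
  "commands": "-0.006 0 0.002 0 0 0 0; -0.006 0 0.002 0 0 0 0; -0.006 0 0.002 0 0 0 0; -0.005 0 0.0018 0 0 0 0; -0.004 0 0.0014 0 0 0 0"
}}

```text
clock: 20.3
eef_pos: [0.5327, 0.0487, 0.0137]
orientation: [0.092, 0.98, -0.016, 0.174]
ft_force: [0.9, 0.4, 0.5]
finger_gap: 0.502
```

Emit:
{"fn": "arm_command", "kwargs": {
  "commands": "-0.002 0 0.0007 0 0 0 0; -0.002 0 0.0007 0 0 0 0; -0.002 0 0.0007 0 0 0 0; -0.002 0 0.0007 0 0 0 0; -0.002 0 0.0007 0 0 0 0"
}}

```text
clock: 20.92
eef_pos: [0.5425, 0.0467, 0.0133]
orientation: [0.092, 0.98, -0.016, 0.173]
ft_force: [-1.7, 0.1, 0.8]
finger_gap: 0.501
```

Emit:
{"fn": "arm_command", "kwargs": {
  "commands": "-0.003 0 0.0011 0 0 0 0; -0.003 0 0.0011 0 0 0 0; -0.003 0 0.0011 0 0 0 0; -0.003 0 0.0011 0 0 0 0; -0.003 0 0.0011 0 0 0 0"
}}

```text
clock: 21.55
eef_pos: [0.5585, 0.0437, 0.0134]
orientation: [0.092, 0.98, -0.016, 0.173]
ft_force: [-1.7, -0.2, -0.3]
finger_gap: 0.502
```

```bash
python3 - <<'E'
from h import *
plan(-0.0763,0.010,0.012,20)
f=grab_frame("top"); crop(f,"pics/t17.png",170,110,200,150,4)
E
```

```text
clk 21.55 tcp press [-0.096   0.0101  0.0134] F press [-1.6345 -0.5061 -0.2855] gap 0.5
shift in CURRENT tool [-0.018  -0.0001  0.0081] | in FINAL tool axes [-0.018  -0.0001  0.0081] | rot [-0.0005  0.001  -0.0004]
```

View pics/t17.png

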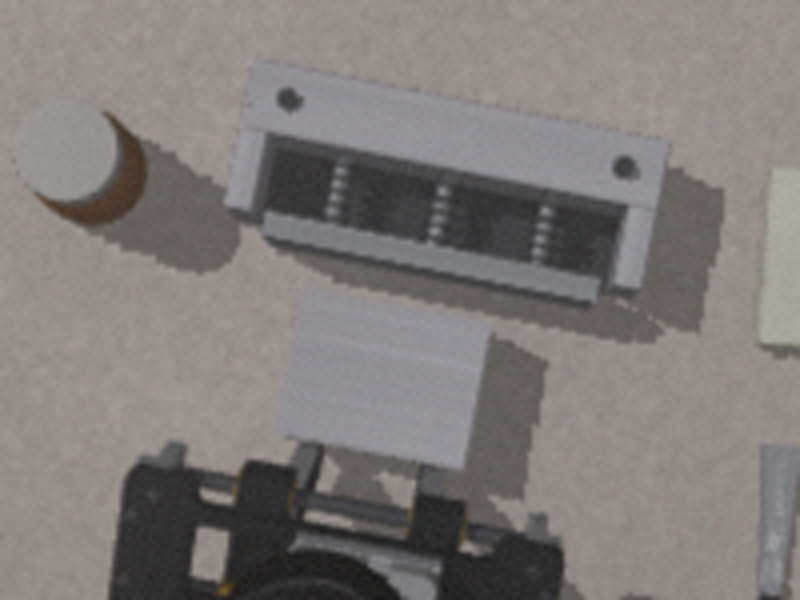

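The block lies flat and square on both fingers, about 19 mm from the bar (foot edge (302,290)–(490,328)).

Emit:
{"fn": "arm_command", "kwargs": {
  "commands": "-0.003 0 0.0011 0 0 0 0; -0.003 0 0.0011 0 0 0 0; -0.003 0 0.0011 0 0 0 0; -0.0025 0 0.0009 0 0 0 0; -0.002 0 0.0007 0 0 0 0"
}}

```text
clock: 22.22
eef_pos: [0.5726, 0.0411, 0.0134]
orientation: [0.092, 0.98, -0.016, 0.173]
ft_force: [-1.1, -0.7, -0.2]
finger_gap: 0.503
```

Emit:
{"fn": "arm_command", "kwargs": {
  "commands": "-0.001 0 0.0004 0 0 0 0; -0.001 0 0.0004 0 0 0 0; -0.001 0 0.0004 0 0 0 0; -0.001 0 0.0004 0 0 0 0; -0.001 0 0.0004 0 0 0 0"
}}

```text
clock: 22.85
eef_pos: [0.5776, 0.0401, 0.0133]
orientation: [0.092, 0.98, -0.016, 0.173]
ft_force: [-4.6, 1.9, 2.3]
finger_gap: 0.499
```

Emit:
{"fn": "arm_command", "kwargs": {
  "commands": "-0.001 0 0.0003 0 0 0 0; -0.001 0 0.0003 0 0 0 0; -0.001 0 0.0003 0 0 0 0; -0.001 0 0.0003 0 0 0 0; -0.001 0 0.0003 0 0 0 0"
}}

```text
clock: 23.48
eef_pos: [0.5822, 0.0394, 0.0133]
orientation: [0.092, 0.981, -0.016, 0.173]
ft_force: [-8.4, 3.7, 4.2]
finger_gap: 0.501
```

```bash
python3 - <<'E'
from h import *
plan(-0.0693,0.010,0.013,20)
E
```

```text
clk 23.48 tcp press [-0.0719  0.0102  0.0133] F press [-8.9634  2.0332  4.1565] gap 0.5
shift in CURRENT tool [-0.0024 -0.0002  0.0012] | in FINAL tool axes [-0.0024 -0.0002  0.0012] | rot [-0.0006 -0.0006 -0.0003]
```

Force is rising as expected. I'll take smaller steps to the stop.

Emit:
{"fn": "arm_command", "kwargs": {
  "commands": "-0.0006 0 0.0001 0 0 0 0; -0.0006 0 0.0001 0 0 0 0; -0.0006 0 0.0001 0 0 0 0; -0.0006 0 0.0001 0 0 0 0; 0 0 0 0 0 0 0"
}}

```text
clock: 24.1
eef_pos: [0.5843, 0.039, 0.0134]
orientation: [0.092, 0.981, -0.016, 0.172]
ft_force: [-7.8, 3.7, 1.3]
finger_gap: 0.499
```

```bash
python3 - <<'E'
from h import *
plan(-0.0693,0.010,0.013,20)
f=grab_frame("top"); crop(f,"pics/t18.png",220,150,120,60,6)
E
```

```text
clk 24.1 tcp press [-0.0698  0.0102  0.0134] F press [-8.388   2.1719  1.3384] gap 0.5
shift in CURRENT tool [-0.0004 -0.0002  0.0006] | in FINAL tool axes [-0.0004 -0.0002  0.0006] | rot [-0.0007 -0.0014 -0.0003]
```

View pics/t18.png

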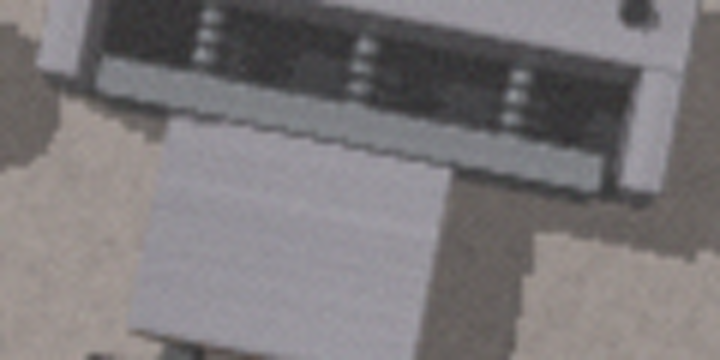

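Emit:
{"fn": "arm_command", "kwargs": {
  "commands": "-0.0005 0 0.0001 0 0 0 0; -0.0005 0 0.0001 0 0 0 0; 0 0 0 0 0 0 0; 0 0 0 0 0 0 0; 0 0 0 0 0 0 0"
}}

```text
clock: 24.78
eef_pos: [0.5847, 0.0389, 0.0133]
orientation: [0.092, 0.981, -0.016, 0.172]
ft_force: [-12.7, 4.8, 3.7]
finger_gap: 0.499
```

Emit:
{"fn": "arm_command", "kwargs": {
  "commands": "-0.0004 0 0.0001 0 0 0 0; -0.0004 0 0.0001 0 0 0 0; 0 0 0 0 0 0 0; 0 0 0 0 0 0 0; 0 0 0 0 0 0 0"
}}

```text
clock: 25.4
eef_pos: [0.585, 0.0389, 0.0132]
orientation: [0.092, 0.981, -0.017, 0.171]
ft_force: [-17.0, 6.7, 7.2]
finger_gap: 0.498
```

```bash
python3 - <<'E'
from h import *
plan(-0.0693,0.010,0.013,20)
f=grab_frame("top"); crop(f,"pics/t19.png",220,150,120,60,6)
f=grab_frame("scene"); crop(f,"pics/s19.png",190,150,180,140,4)
E
```

```text
clk 25.4 tcp press [-0.0691  0.0102  0.0132] F press [-17.8961   3.4087   7.2104] gap 0.5
shift in CURRENT tool [ 0.0002 -0.0002  0.0002] | in FINAL tool axes [ 0.0002 -0.0002  0.0002] | rot [-0.0011 -0.0038 -0.0002]
```

View pics/t19.png

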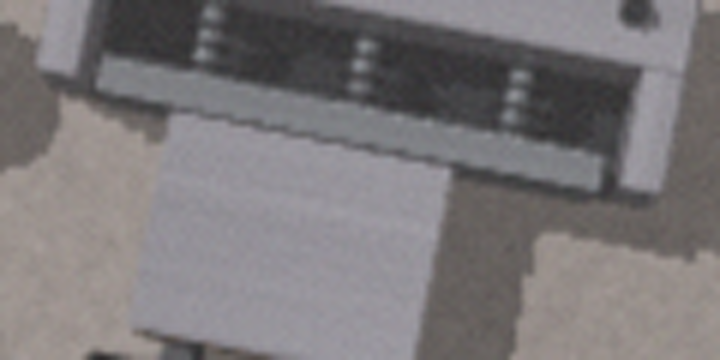

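View pics/s19.png

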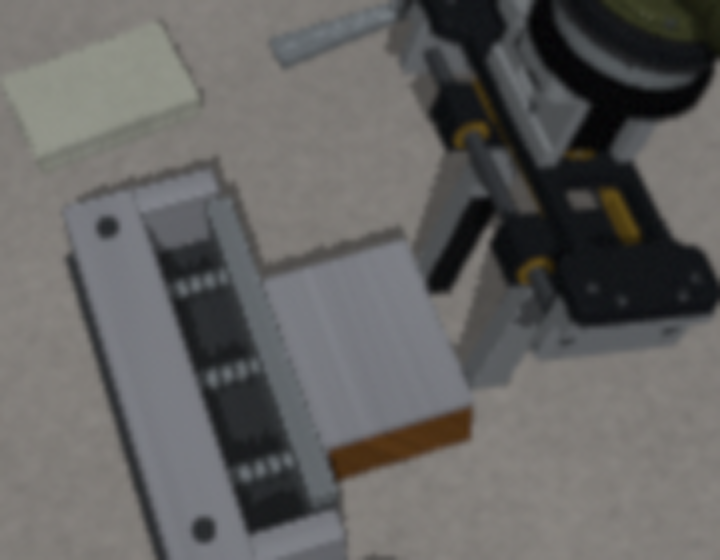

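The force climbed from 8 to 18 N over about 0.7 mm, so the stop is reached, with the foot flat on the bar. I'll hold once more, then retreat slowly.

Emit:
{"fn": "arm_command", "kwargs": {
  "commands": "0 0 0 0 0 0 0; 0 0 0 0 0 0 0; 0 0 0 0 0 0 0; 0 0 0 0 0 0 0; 0 0 0 0 0 0 0"
}}

```text
clock: 26.12
eef_pos: [0.585, 0.0389, 0.0133]
orientation: [0.092, 0.981, -0.017, 0.171]
ft_force: [-17.2, 7.4, 6.6]
finger_gap: 0.499
```

Emit:
{"fn": "arm_command", "kwargs": {
  "commands": "0.001 0 -0.0004 0 0 0 0; 0.001 0 -0.0004 0 0 0 0; 0.001 0 -0.0004 0 0 0 0; 0.001 0 -0.0004 0 0 0 0; 0.001 0 -0.0004 0 0 0 0"
}}

```text
clock: 26.75
eef_pos: [0.5812, 0.0395, 0.014]
orientation: [0.092, 0.981, -0.016, 0.173]
ft_force: [-4.0, 1.9, -2.9]
finger_gap: 0.503
```

Emit:
{"fn": "arm_command", "kwargs": {
  "commands": "0.001 0 -0.0004 0 0 0 0; 0.001 0 -0.0004 0 0 0 0; 0.001 0 -0.0004 0 0 0 0; 0.002 0 -0.0007 0 0 0 0; 0.002 0 -0.0007 0 0 0 0"
}}

```text
clock: 27.38
eef_pos: [0.5747, 0.0407, 0.0149]
orientation: [0.092, 0.98, -0.016, 0.174]
ft_force: [-0.0, -0.0, 0.4]
finger_gap: 0.5
```

Emit:
{"fn": "arm_command", "kwargs": {
  "commands": "0.005 0 -0.002 0 0 0 0; 0.01 0 -0.004 0 0 0 0; 0.015 0 -0.006 0 0 0 0; 0.02 0 -0.008 0 0 0 0; 0 0 0 0 0 0 0"
}}

```text
clock: 28.0
eef_pos: [0.5204, 0.051, 0.0162]
orientation: [0.092, 0.98, -0.016, 0.173]
ft_force: [1.0, -0.6, 0.1]
finger_gap: 0.503
```

Emit:
{"fn": "arm_command", "kwargs": {
  "commands": "0 0 -0.03 0 0 0 0; 0 0 -0.04 0 0 0 0; 0 0 -0.05 0 0 0 0; 0 0 0 0 0 0 0; 0 0 0 0 0 0 0"
}}

```text
clock: 28.62
eef_pos: [0.4813, 0.0584, 0.1284]
orientation: [0.092, 0.98, -0.016, 0.173]
ft_force: [0.1, -1.0, -0.3]
finger_gap: 0.498
```

```bash
python3 - <<'E'
from h import *
plan(-0.0693,0.010,0.013,20)
f=grab_frame("top"); crop(f,"pics/t20.png",170,110,200,150,4)
f=grab_frame("scene"); crop(f,"pics/s20.png",190,130,200,150,4)
E
```

```text
clk 28.62 tcp press [-0.1746  0.0101  0.1284] F press [ 0.3018 -0.9883 -0.3263] gap 0.5
shift in CURRENT tool [-0.0594 -0.0001  0.1446] | in FINAL tool axes [-0.0595 -0.0001  0.1445] | rot [-0.0005  0.0011 -0.0003]
```

View pics/t20.png

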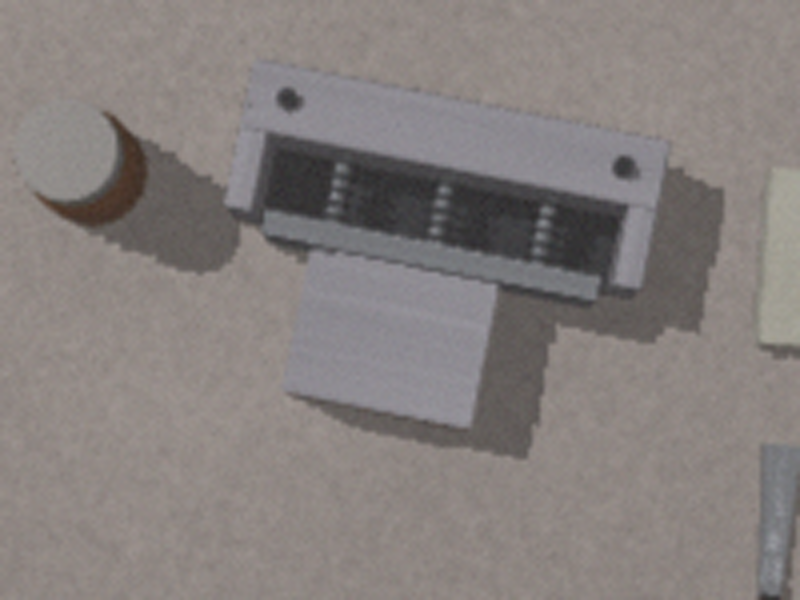

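View pics/s20.png

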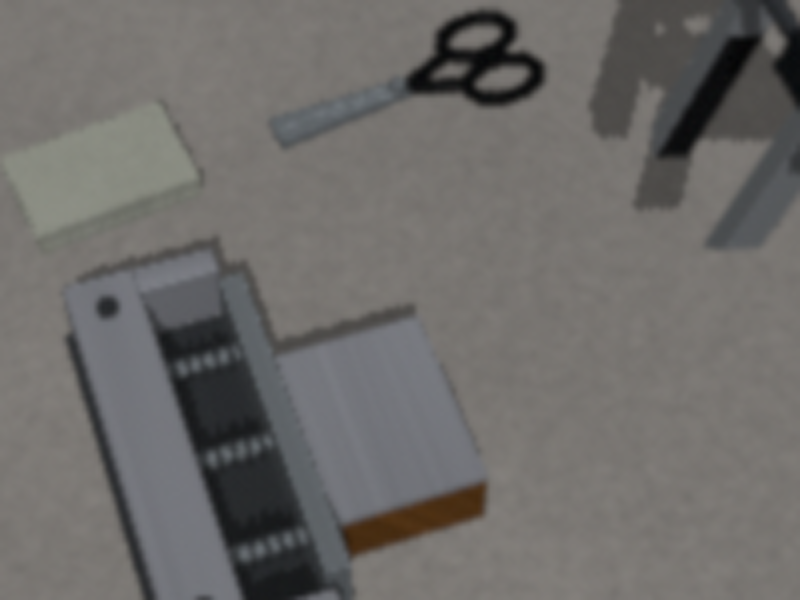

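In the last views the block lies facing up with its foot edge (310,252)–(497,285) flat on the bar, and the jar, scissors and cards look unmoved. I'll do one numeric check, then hand in.

```bash
python3 - <<'E'
from h import *
f=grab_frame("top")
T=lambda a:(np.array(a,float)+.5)/4-.5+[170,110]
q=np.array([w2p(p) for p in pix2w(f,T([[310,250],[498,286],[471,428],[285,390]]),.036)]); print(q,q.mean(0))
d=q[0]-q[1]+q[3]-q[2]; print("yaw rel",np.degrees(np.arctan2(-d[0],d[1])))
print(finish_job())
E
```

```text
[[-0.0013  0.0564  0.036 ]
 [-0.0009 -0.0335  0.036 ]
 [-0.0688 -0.0339  0.036 ]
 [-0.0681  0.055   0.036 ]] [-0.0348  0.011   0.036 ]
yaw rel -0.09762529179529666
the job is handed in; nothing more can be done
None
```

The job is handed in at about 29 s of the 70 s allowed, with both facings pressed and the block left lying with its foot against the bar. `finish_job` gives no verdict, so what follows is from my own measurements.

1. **Front facing:** I pushed the block up square with both fingertips low on its back and the tool tilted 20° back. The bar reached its stop, with the hand force at about 13–15 N for over a second. An overlay of the block model on the camera image showed it upright and the bar at about 7 mm of travel. During this push finger friction put up to 8.7 N vertically on the tool. I eased that upward and then finished pushing to the stop.
2. **Tip-over:** I hooked the upper front and pulled back. The block fell cleanly onto its back with its foot towards the bar, square within about 1°.
3. **Foot:** I pushed it in the same way. The force rose from 8 to 18 N over less than 1 mm at the stop, and I held it there for about 1.3 s.

**Final check:** In the press's own axes the foot is about 1 mm from the bar's resting face, which is within the 2 mm camera calibration. The block is 11 mm sideways from the bar's middle and about 0.1° off square. The gripper was clear at 0.13 m up. By eye, the jar, scissors and cards looked unmoved. None of my checks failed.

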